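# Load and lock the pipe-stub tacking fixture

## Robot

A 6-joint arm with a two-finger parallel gripper is mounted at the origin on the work surface. World frame = base frame: x ahead of the robot, y to its left, z up, the work surface at z = 0. Lengths are in m, angles in degrees, forces in N, time in s.
With the tool pointing down it reaches from about 0.4 to 0.825 m from the base axis. Payload 7 kg.
Tool frame: the origin (TCP) lies between the finger pads; the fingertips stand 19 mm ahead of it and the grasp point (between the pads) is the TCP (r.finger_overhang is the distance from the TCP to the fingertips, in m); z points along the fingers, y is the direction in which the jaws open and shut (so a half turn about z gives the same grasp; the last joint's range is limited). The gripper opens to 88 mm and grips with 3 to 60 N. Pads are 19 mm wide; open, the fingers measure 130 mm over their backs; the gripper's body (78 mm by 193 mm) begins 47 mm behind the grasp point.
Start: joints at [-46.576, 20.546, 0.682, 0, -70.136, -16.507], TCP at [0.306, -0.602, 0.246] pointing down, gripper open.
Joint ranges: [-176.03, 176.03], [-82.01, 121.73], [-58.28, 71.71], [-173.87, 95.51], [-174.79, -0.11], [-173.66, 173.66]. Speed limits (degrees/s): [136.94, 136.94, 172.46, 180, 180, 180].

## Interface

Orientations are given as [roll, pitch, yaw] about the fixed x, y, z axes, in that order (R = Rz(yaw) Ry(pitch) Rx(roll)).
In Python, from plant import r, optics gives the robot as it stands. The module is installed in compiled form; this text tells all that it offers.
- The arm moves only by the tool step_arm, never from a script. Its argument "increments" is a list of rows, each an object of numbers: "tx", "ty", "tz": the shift along the world's x, y, z in mm; "ax", "ay", "az": the turn, a rotation vector about the world's x, y, z in degrees; "claw": the gripper command: -1 is shut, 1 is fully open, values between are in proportion. In form: [{"tx": .., "ty": .., "tz": .., "ax": .., "ay": .., "az": .., "claw": ..}, ...]. A call has 1 to 12 rows; each row shifts and turns the commanded pose from where the row before left it; what a row does not reach is not made up. A row lasts 1/10 s, in which the tool goes at most 50 mm and 8.59 degrees, less where a joint would pass 70% of its speed; a pose out of reach is approached as far as the arm can. A call with a gripper value outside its range is refused whole. The fingers move at their own pace and stop on an object; "newtons" is the grip in N (left out, the last holds). Time passes only in rows, so rows that do not move let the fingers close. It gives the time, the measured TCP pose, the force and the opening at its end, in the units of the state.
- r.get_state(): the state, without advancing time (a new reading comes with each control period).
- optics.capture(name): name is "scene" or "top" or "wrist"; returns a dict with "image" (384x512x3 uint8, blue, green, red), "depth" (384x512 float32, m along the optical axis (not along the pixel's ray), 0 where there is no reading), "fx", "fy", "cx", "cy" (pixels), "R" (3x3) and "t" (3): a world point X has camera coordinates R X + t. Camera axes: x right, y down, z forward; pixel columns grow to the right and rows downward; lengths in m; the calibration is good to about 2 mm. A picture is of the moment at which its call begins.
- r.close_job(): hands the job in, once; it reports no verdict.
The state is a dict: "time_s": time; "joints": joint angles; "qd": joint speeds; "joint_torque": joint torques, N m; "tcp_pos": TCP position; "eef_rot": TCP orientation; "contact_force": force on the tool from outside, world axes, zero at the start; "moment": the same for the moment, N m; "gripper_width": finger opening in m.
Only numpy, scipy, OpenCV 4.12 (cv2) and the standard library are available. Lean on these libraries where they do the work, as an engineer would, in place of code of your own. Each camera call takes 0.05 s, during which the arm holds its last target. There are 200 camera calls.

## Task

Set up the tacking fixture: seat the aluminium cradle flat on the fixture's two brass dowels, then press the orange T-key into the red latch's square socket, rotating it until it drops fully home, and turn it clockwise to the stop so that the latch arm swings over the cradle's edge. Put the key back in its green stand, and have every pipe stub on the bench standing upright in a pocket of its own in the cradle, in any order once the cradle is seated. Leave the other things on the bench where they are.

Things in the scene. Friction and masses are not known exactly. Their poses are not given: they have to be found in the camera images.
- fixture: Dark steel base plate fixed to the bench, 190 x 250 x 20 mm, carrying two brass dowels and a red latch. Origin on the bench under the midpoint of the dowels; the plate reaches from -130 to +60 mm along its own x and +-125 mm along y. The latch turns on a 32 mm post at (x, y) = (-100, 0) mm.
- seat (a point): Top face of the fixture plate (20 mm above the bench) midway between the dowels, axes as the fixture: the seated cradle's origin is here. The dowels stand at (x, y) = (36, -66) and (-36, 66) mm, 12 mm in diameter, 27 mm tall above the plate, the top 7 mm tapered to 4 mm.
- cradle: Loose aluminium plate 100 (x) x 230 (y) x 14 mm, 0.65 kg; origin at the centre of its underside, z up. 15 mm through holes at (36, -66) and (-36, 66) mm, so it fits either way round. Blue walls make 4 pockets in a row along y. At its centre a yellow grip tab, 14 mm thick (x), 26 mm long (y), top 64 mm above the underside: pinch it across x from above at about 50 mm.
- latch (a joint): Red latch angle (rad), 0 to the stop at 1.35, growing clockwise from above; starts at 0 to 0.35. At 0 its arm points along the fixture's +y, clear of the cradle; at the stop roughly along +x, over the cradle's edge. Stiff (0.25 N m), stays where left. Arm reaches 68 mm from the axis, 18 mm wide, underside 3 mm above the seated cradle's plate.
- socket (a point): Centre of the mouth of the square socket in the top of the red latch head (72 mm above the bench); axes turn with the latch, x and y parallel to the socket's sides, z up. The head is 34 mm square, the socket 18 mm square and 30 mm deep, open upward.
- key: Orange and steel T-key, 94 mm tall, 0.25 kg, upright in its stand. Origin at the tip of its lower end, z up the shank. From the tip: round pilot 14.4 mm dia., coned to 7 mm at the tip, to 8 mm; square drive 16 mm wide, sides along the key's x and y, to 26 mm; collar 36 mm dia. to 34 mm; 11 mm shank; orange T-bar 80 mm long (x), 16 mm thick (y), from 66 to 94 mm.
- key_bar (a point): Centre of the key's T-bar, 80 mm above its tip, axes as the key: pinch it across the key's y from above. In use: the pilot enters the socket at any angle; the square rests on the rim until lined up within about 7 degrees (any of 4 ways), then the key can drop 18 mm until its collar lies on the latch head. About 7 degrees of play in turning.
- stand: Green block fixed to the bench, 70 x 70 x 40 mm, origin at the centre of its underside, with a round hole 28 mm wide and 34 mm deep from the top in its centre.
- stand_mouth (a point): Centre of the stand's hole at its top face, 40 mm above the bench. The key's collar rests on this face, its tip 26 mm below, at any yaw.
- stub0: Copper-coloured capped pipe stub, a closed upright cylinder 38 mm in diameter and 45 mm tall, about 0.2 kg; origin at the centre of its underside. Two to four of the four stubs are present.
- stub1: Copper-coloured capped pipe stub, a closed upright cylinder 38 mm in diameter and 45 mm tall, about 0.2 kg; origin at the centre of its underside. Two to four of the four stubs are present.
- stub2: Copper-coloured capped pipe stub, a closed upright cylinder 38 mm in diameter and 45 mm tall, about 0.2 kg; origin at the centre of its underside. Two to four of the four stubs are present.
- stub3: Copper-coloured capped pipe stub, a closed upright cylinder 38 mm in diameter and 45 mm tall, about 0.2 kg; origin at the centre of its underside. Two to four of the four stubs are present.
- pocket0 (a point): Floor centre of a cradle pocket, at y = -90 mm in the cradle, 14 mm above its underside; square, 44 mm wide, walls 12 mm high.
- pocket1 (a point): Floor centre of a cradle pocket, at y = -42 mm in the cradle, 14 mm above its underside; square, 44 mm wide, walls 12 mm high.
- pocket2 (a point): Floor centre of a cradle pocket, at y = 42 mm in the cradle, 14 mm above its underside; square, 44 mm wide, walls 12 mm high.
- pocket3 (a point): Floor centre of a cradle pocket, at y = 90 mm in the cradle, 14 mm above its underside; square, 44 mm wide, walls 12 mm high.
- lamp: Bystander, to be left alone: black inspection lamp, 50 x 90 x 30 mm.
- hammer: Bystander, to be left alone: hammer lying on the bench.
- magnet: Bystander, to be left alone: red corner magnet, L-shaped, about 100 x 100 x 21 mm.
- tape: Bystander, to be left alone: yellow tape measure, 65 x 40 x 62 mm.
Things that resemble listed ones, but are neither listed nor needed, are in the scene too. There is more than one size of the cradle; the job needs the largest.

How it is judged (in metres and radians):
On the way, in this order (a step that is already met when the one before it is completed fails the run):
1. the cradle is seated flat on the dowels (horizontal distance between cradle and seat below 0.004 m and z of cradle in the frame of seat between -0.003 and 0.003 m and angle between cradle's own z axis and vertical below 0.04 rad and angle between the x axis of cradle and the x axis of fixture, either way round below 0.06 rad), for 0.2 s.
2. the key has dropped fully home in the socket, the latch still open (all of step 1 and horizontal distance between key and socket below 0.005 m and z of key in the frame of socket below -0.0225 m and angle between key's own z axis and vertical below 0.1 rad and value of joint latch below 1 rad), for 0.1 s.
3. the key, fully home, has turned the latch to its stop over the cradle (all of step 1 and horizontal distance between key and socket below 0.005 m and z of key in the frame of socket below -0.0225 m and angle between key's own z axis and vertical below 0.1 rad and value of joint latch above 1.2 rad), for 0.2 s.
At the end, for the whole second after the job is handed in: Cradle seated on both dowels (within 4 mm and 3 mm in height, level), latch turned past 1.2 rad, key back upright in its stand (within 8 mm, collar within 4 mm of the top face), every stub present upright at rest on the floor of a pocket (within 8 mm of its centre) (all of step 1 and value of joint latch above 1.2 rad and horizontal distance between key and stand_mouth below 0.008 m and z of key in the frame of stand_mouth below -0.022 m and angle between key's own z axis and vertical below 0.1 rad and linear speed of each of key, stub0, stub1, stub2, stub3 below 0.02 m/s and ((horizontal distance between stub0 and pocket0 below 0.008 m and z of stub0 in the frame of pocket0 between -0.004 and 0.004 m) or (horizontal distance between stub0 and pocket1 below 0.008 m and z of stub0 in the frame of pocket1 between -0.004 and 0.004 m) or (horizontal distance between stub0 and pocket2 below 0.008 m and z of stub0 in the frame of pocket2 between -0.004 and 0.004 m) or (horizontal distance between stub0 and pocket3 below 0.008 m and z of stub0 in the frame of pocket3 between -0.004 and 0.004 m)) and angle between each of stub0, stub1, stub2, stub3's own z axis and vertical below 0.08 rad and ((horizontal distance between stub1 and pocket0 below 0.008 m and z of stub1 in the frame of pocket0 between -0.004 and 0.004 m) or (horizontal distance between stub1 and pocket1 below 0.008 m and z of stub1 in the frame of pocket1 between -0.004 and 0.004 m) or (horizontal distance between stub1 and pocket2 below 0.008 m and z of stub1 in the frame of pocket2 between -0.004 and 0.004 m) or (horizontal distance between stub1 and pocket3 below 0.008 m and z of stub1 in the frame of pocket3 between -0.004 and 0.004 m)) and ((horizontal distance between stub2 and pocket0 below 0.008 m and z of stub2 in the frame of pocket0 between -0.004 and 0.004 m) or (horizontal distance between stub2 and pocket1 below 0.008 m and z of stub2 in the frame of pocket1 between -0.004 and 0.004 m) or (horizontal distance between stub2 and pocket2 below 0.008 m and z of stub2 in the frame of pocket2 between -0.004 and 0.004 m) or (horizontal distance between stub2 and pocket3 below 0.008 m and z of stub2 in the frame of pocket3 between -0.004 and 0.004 m)) and ((horizontal distance between stub3 and pocket0 below 0.008 m and z of stub3 in the frame of pocket0 between -0.004 and 0.004 m) or (horizontal distance between stub3 and pocket1 below 0.008 m and z of stub3 in the frame of pocket1 between -0.004 and 0.004 m) or (horizontal distance between stub3 and pocket2 below 0.008 m and z of stub3 in the frame of pocket2 between -0.004 and 0.004 m) or (horizontal distance between stub3 and pocket3 below 0.008 m and z of stub3 in the frame of pocket3 between -0.004 and 0.004 m))); the robot touches nothing.
It fails at once if a bystander is pushed more than 4 cm (distance of any of lamp, hammer, magnet, tape from where it was at the start of the episode above 0.04 m).
Of stub0, stub1, stub2, stub3 only 2 to 4 are there at a start; the rules pass over those that are not, and their reading is None.
At some moment in a run one of stub0, stub1, stub2, stub3 may be knocked a few centimetres aside while the robot is not near it.
It also fails if it takes over 210 s, if anything falls off the work surface, if the arm or the gripper's body presses on something with over 40 N, if the wrist force passes 120 N, or if a joint passes its speed limit or range.

## Working session

There is one attempt and no reset: what is moved stays moved. The work goes in short steps, Python scripts to look and compute and a tool call to move; the robot and the scene stay as the last step left them, time stands still between calls to the robot, and variables do not carry over. Pictures are saved under pics/ and viewed, about 12 in all and at most 16, crops included, and the job is handed in when it is done.

Besides the shell and the picture viewer there is one more tool, called after ">>>" as name(argument=value, ...) on one line, values as JSON. step_arm: Moves the arm, as the interface text tells. Its arguments: {"type":"object","properties":{"increments":{"type":"array","items":{"type":"object","properties":{"tx":{"type":"number"},"ty":{"type":"number"},"tz":{"type":"number"},"ax":{"type":"number"},"ay":{"type":"number"},"az":{"type":"number"},"claw":{"type":"number"}}}},"newtons":{"type":"number"}},"required":["increments"]}

```bash
mkdir -p pics; cat > h.py <<'E'
import numpy as np, cv2
from plant import r, optics
def cap(name, fn=None, scale=1.5):
    c=optics.capture(name); np.savez('last_'+name+'.npz',**c)
    if fn: cv2.imwrite('pics/'+fn, cv2.resize(c['image'],None,fx=scale,fy=scale,interpolation=cv2.INTER_CUBIC))
    return c
def load(name): return dict(np.load('last_'+name+'.npz'))
def cloud(c):
    h,w=c['depth'].shape; v,u=np.mgrid[:h,:w]; d=c['depth']
    P=np.stack([(u-c['cx'])/c['fx']*d,(v-c['cy'])/c['fy']*d,d],-1)
    X=(P-c['t'])@c['R']; X[d==0]=np.nan; return X
def ray(c,u,v,z):
    "world point on pixel ray at height z"
    o=-c['R'].T@c['t']; d=c['R'].T@np.array([(u-c['cx'])/c['fx'],(v-c['cy'])/c['fy'],1.])
    return o+d*(z-o[2])/d[2]
E
python3 - <<'E'
from h import *
for n in ('top','scene'):
    c=cap(n,n+'1.png'); print(n,c['fx'],-c['R'].T@c['t'],c['R'][2])
print(r.get_state())
E
```

```text
top 384.7178642200733 [ 0.32595806 -0.03392701  1.32743913] [ 0.12739438  0.02203699 -0.9916073 ]
scene 406.523592668215 [1.32325368 0.03647711 0.84133205] [-0.73372703 -0.03954062 -0.67829285]
{'time_s': 0.1, 'joints': array([-4.65760262e+01,  2.05881386e+01,  6.40109461e-01, -1.87638369e-02,
       -7.01362350e+01, -1.65078101e+01]), 'qd': array([-0.0697375 , -0.04647415,  0.12397232,  0.11950031, -0.01568345,
        0.04745387]), 'joint_torque': array([-1.57910941e-03, -5.84163451e+01,  2.93751562e+01,  7.01555997e+00,
        1.01693204e-02, -5.47569960e-05]), 'tcp_pos': array([ 0.30537434, -0.60151875,  0.24471227]), 'eef_rot': array([ 1.79914196e+02, -7.03258038e-03, -1.53090220e+02]), 'contact_force': array([ 0.42503631, -0.62781439,  0.16920633]), 'moment': array([ 0.00901225, -0.0092168 , -0.01075758]), 'gripper_width': 0.08772502939275882}
```

View pics/top1.png

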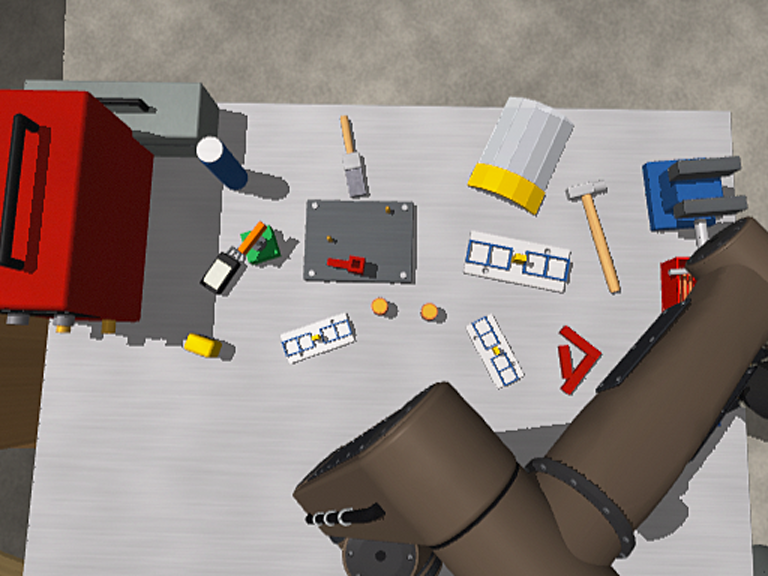

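View pics/scene1.png

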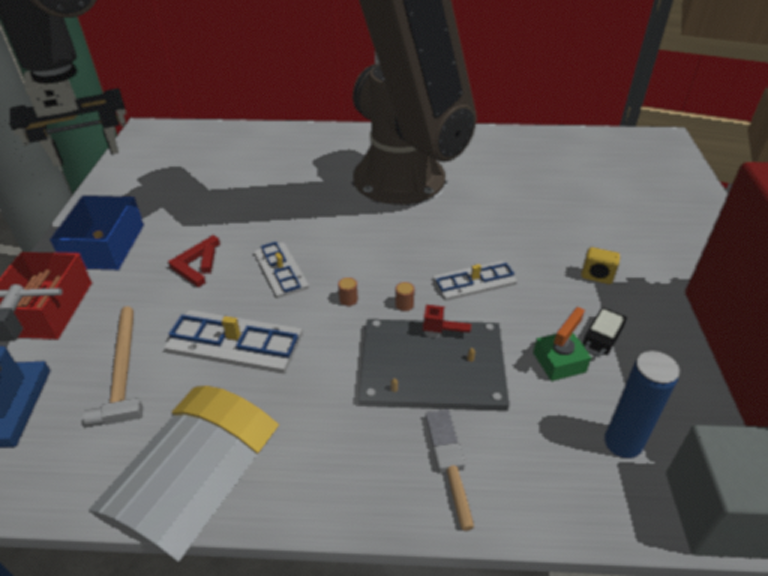

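The top view shows the fixture at (360,241), the large cradle at (518,260), the key in its stand at (262,245) and stubs at (380,307) and (430,312). The scene view has a small copper-coloured thing in the blue bin at (98,235), which I'll check later. Next I measure positions.

```bash
cat > m.py <<'E'
from h import *
c=load('top'); X=cloud(c)
hsv=cv2.cvtColor(c['image'],cv2.COLOR_BGR2HSV)
def box(name,u0,v0,u1,v1,zmin,zmax,pca=True):
    s=np.s_[int(v0/1.5):int(v1/1.5),int(u0/1.5):int(u1/1.5)]
    p=X[s].reshape(-1,3); p=p[np.isfinite(p[:,0])]; p=p[(p[:,2]>zmin)&(p[:,2]<zmax)]
    if len(p)<3: print(name,len(p)); return
    (cx,cy),(w,h),a=cv2.minAreaRect(p[:,:2].astype(np.float32)*1000)
    print(name,len(p),'mean',p.mean(0).round(4),'rect',round(cx,1),round(cy,1),round(w,1),round(h,1),round(a,1),'zmed',np.median(p[:,2]).round(4))
box('cradle',455,225,580,297,.008,.02)
box('tab',505,245,535,275,.035,.08)
box('plate',300,195,420,290,.012,.03)
box('stub a',365,290,395,322,.035,.06)
box('stub b',415,295,445,328,.035,.06)
box('bar',235,215,275,262,.08,.12)
box('stand',235,215,290,270,.03,.05)
box('latch',320,250,370,280,.055,.1)
box('latch arm',320,250,370,280,.03,.055)
for n,u,v,z in [('dowel+',389,210,.045),('dowel-',331,239,.045),('hub',357,264,.072)]: print(n,ray(c,u/1.5,v/1.5,z).round(4))
E
python3 m.py; python3 -c "
from h import *
c=load('top');i=c['image']
a=cv2.resize(i[125:215,195:285],None,fx=6,fy=6,interpolation=cv2.INTER_CUBIC)
cv2.imwrite('pics/c1.png',a)"
```

```text
cradle 1526 mean [ 0.5712 -0.2884  0.0133] rect 570.3 -287.2 232.5 106.4 79.3 zmed 0.0132
tab 49 mean [ 0.5708 -0.2856  0.0576] rect 572.6 -286.2 24.0 14.6 79.9 zmed 0.0622
plate 3583 mean [0.6132 0.0765 0.0186] rect 618.9 78.1 250.2 204.8 90.0 zmed 0.0186
stub a 98 mean [0.4575 0.0241 0.044 ] rect 457.1 24.1 34.3 36.9 2.3 zmed 0.0439
stub b 100 mean [ 0.4488 -0.0879  0.0443] rect 448.6 -88.3 37.1 33.6 2.9 zmed 0.045
bar 170 mean [0.5932 0.3024 0.102 ] rect 594.1 304.0 17.2 79.4 55.2 zmed 0.1047
stand 293 mean [0.588  0.2984 0.0393] rect 589.0 319.8 71.5 103.2 19.0 zmed 0.0388
latch 91 mean [0.5458 0.0774 0.0695] rect 546.7 78.1 34.1 33.6 82.9 zmed 0.0702
latch arm 113 mean [0.5504 0.1075 0.0437] rect 546.0 102.4 85.7 32.6 87.5 zmed 0.0435
dowel+ [0.6777 0.0072 0.045 ]
dowel- [0.6071 0.1371 0.045 ]
hub [0.5462 0.0737 0.072 ]
```

View pics/c1.png

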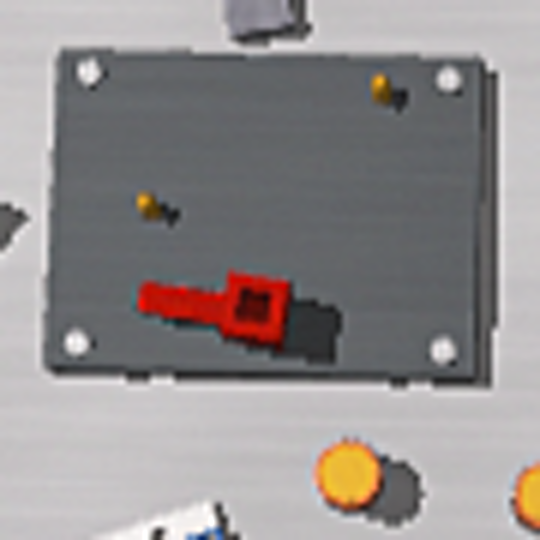

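The crop shows dowels near (381,88) and (147,205), the latch head at (255,305) and its arm to the left, so the fixture yaw is about 0. Next: above the cradle for a close look.

>>> step_arm(increments=[{"tx": 29.5,"ty": 35,"az": 5.82},{"tx": 29.5,"ty": 35,"az": 5.82},{"tx": 29.5,"ty": 35,"az": 5.82},{"tx": 29.5,"ty": 35,"az": 5.82},{"tx": 29.5,"ty": 35,"az": 5.82},{"tx": 29.5,"ty": 35,"az": 5.82},{"tx": 29.5,"ty": 35,"az": 5.82},{"tx": 29.5,"ty": 35,"az": 5.82},{"tx": 29.5,"ty": 35,"az": 5.82},{},{}])

```text
$.increments[0]: bad value
```

```bash
python3 - <<'E'
from h import *
c=cap('wrist','w1.png'); s=r.get_state(); print(s['tcp_pos'],s['eef_rot'],-c['R'].T@c['t'],c['R'].round(3))
c=cap('top','top2.png')
E
cat > tr.py <<'E'
E
```

```text
[ 0.30541524 -0.6016013   0.24488714] [ 1.79932347e+02 -7.33772642e-03 -1.53088108e+02] [ 0.23339594 -0.63747113  0.38480807] [[-0.452  0.892  0.   ]
 [ 0.853  0.432  0.294]
 [ 0.262  0.133 -0.956]]
```

View pics/w1.png

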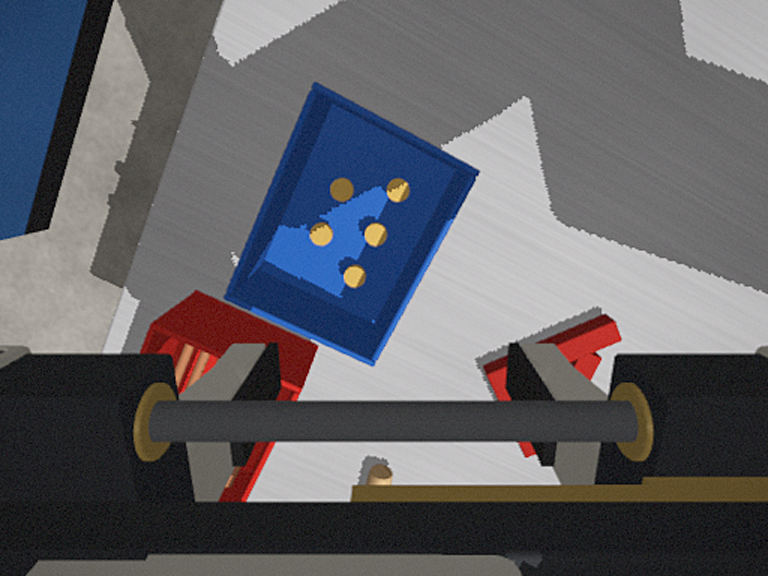

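View pics/top2.png

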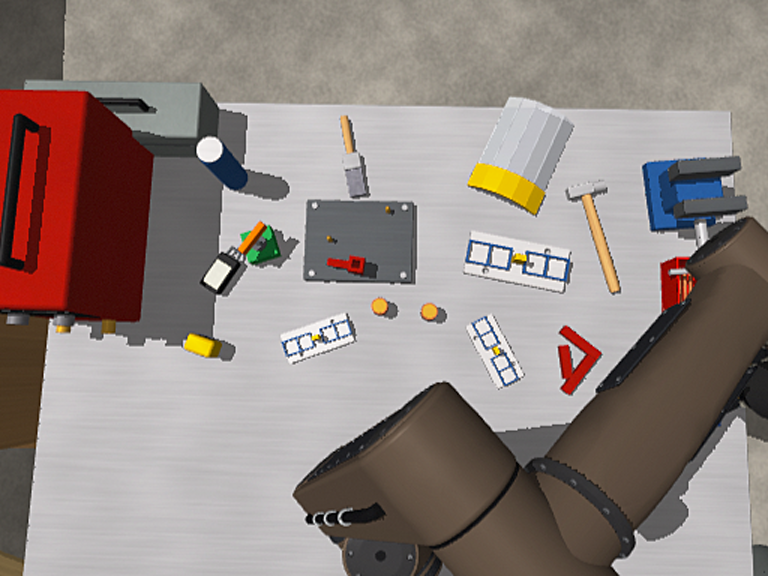

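The wrist view shows only small discs in the blue bin, not stubs. The arm has not moved: the rows apparently need all fields.

>>> step_arm(increments=[{"tx": 29.5,"ty": 35,"tz": 0,"ax": 0,"ay": 0,"az": 5.82,"claw": 1},{"tx": 29.5,"ty": 35,"tz": 0,"ax": 0,"ay": 0,"az": 5.82,"claw": 1},{"tx": 29.5,"ty": 35,"tz": 0,"ax": 0,"ay": 0,"az": 5.82,"claw": 1},{"tx": 29.5,"ty": 35,"tz": 0,"ax": 0,"ay": 0,"az": 5.82,"claw": 1},{"tx": 29.5,"ty": 35,"tz": 0,"ax": 0,"ay": 0,"az": 5.82,"claw": 1},{"tx": 29.5,"ty": 35,"tz": 0,"ax": 0,"ay": 0,"az": 5.82,"claw": 1},{"tx": 29.5,"ty": 35,"tz": 0,"ax": 0,"ay": 0,"az": 5.82,"claw": 1},{"tx": 29.5,"ty": 35,"tz": 0,"ax": 0,"ay": 0,"az": 5.82,"claw": 1},{"tx": 29.5,"ty": 35,"tz": 0,"ax": 0,"ay": 0,"az": 5.82,"claw": 1},{"tx": 0,"ty": 0,"tz": 0,"ax": 0,"ay": 0,"az": 0,"claw": 1},{"tx": 0,"ty": 0,"tz": 0,"ax": 0,"ay": 0,"az": 0,"claw": 1}])

```text
time_s: 1.3
tcp_pos: [0.5716, -0.2857, 0.2451]
eef_rot: [180.0, 0.0, -100.6]
contact_force: [-0.2, -0.5, -0.1]
gripper_width: 0.0875
```

```bash
python3 - <<'E'
from h import *
c=cap('wrist','w2.png'); s=r.get_state(); print(s['tcp_pos'],s['eef_rot'],-c['R'].T@c['t'])
X=cloud(c); m=(X[...,2]>.04)&(X[...,2]<.075)
hsv=cv2.cvtColor(c['image'],cv2.COLOR_BGR2HSV)
m&=(hsv[...,0]>20)&(hsv[...,0]<35)&(hsv[...,1]>150)
m&=np.hypot(X[...,0]-.571,X[...,1]+.286)<.05
p=X[m]; q=p[p[:,2]>.058]
for a in(p,q): print(len(a),a.mean(0),cv2.minAreaRect(a[:,:2].astype(np.float32)*1000))
t=load('top');X=cloud(t)
E
```

```text
[ 0.57094528 -0.28658529  0.24524792] [ 1.79956425e+02 -9.98444030e-04 -1.00694469e+02] [ 0.55624542 -0.36396862  0.38518153]
314 [ 0.57281222 -0.2889415   0.0628268 ] ((573.437744140625, -287.5526123046875), (24.91608428955078, 13.308930397033691), 79.26536560058594)
280 [ 0.57305347 -0.28769075  0.06435428] ((573.4600830078125, -287.5583190917969), (24.89544105529785, 13.293946266174316), 79.41748809814453)
```

View pics/w2.png

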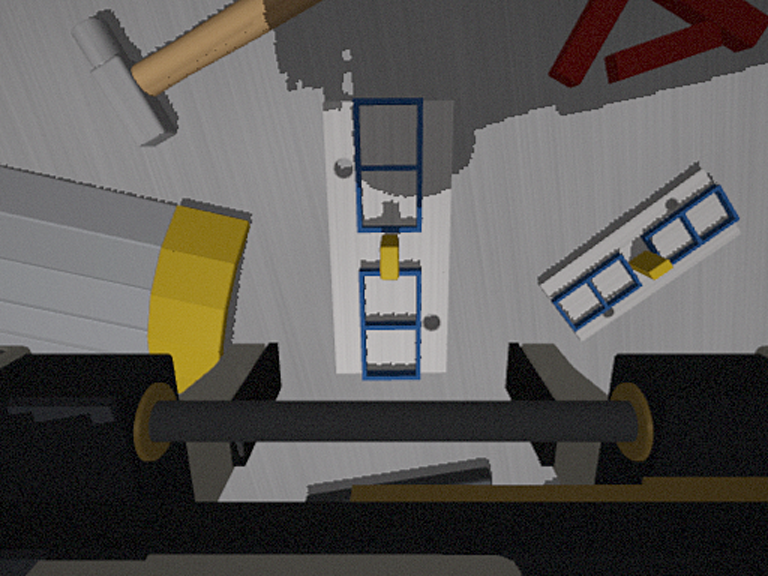

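The wrist view shows the cradle from (325,100) to (450,375), its tab at (389,257). The helmet's rim is near (235,300), so I check that the gripper body clears it.

```bash
python3 - <<'E'
from h import *
a=np.radians(-10.7); R=np.array([[np.cos(a),np.sin(a)],[-np.sin(a),np.cos(a)]])
for n in('top','wrist'):
    c=load(n); X=cloud(c)
    p=X[np.isfinite(X[...,0])]; l=(p[:,:2]-[.5733,-.2875])@R.T*1000
    for lo in (55,75,97,110,130):
        m=(np.abs(l[:,1])<100)&(l[:,0]>30)&(p[:,2]>.05)&(p[:,2]<.2)&(l[:,0]>lo-20)&(l[:,0]<=lo)
        k=np.abs(l[:,1])<45
        print(n,lo,m.sum(),p[m,2].max() if m.any() else 0,'narrow',(m&k).sum(), p[m&k,2].max() if (m&k).any() else 0)
E
```

```text
top 55 0 0 narrow 0 0
top 75 0 0 narrow 0 0
top 97 0 0 narrow 0 0
top 110 0 0 narrow 0 0
top 130 0 0 narrow 0 0
wrist 55 0 0 narrow 0 0
wrist 75 0 0 narrow 0 0
wrist 97 0 0 narrow 0 0
wrist 110 0 0 narrow 0 0
wrist 130 0 0 narrow 0 0
```

>>> step_arm(newtons=45, increments=[{"tx": 2.4,"ty": -1,"tz": -35,"ax": 0,"ay": 0,"az": 0,"claw": 1},{"tx": 0,"ty": 0,"tz": -40,"ax": 0,"ay": 0,"az": 0,"claw": 1},{"tx": 0,"ty": 0,"tz": -40,"ax": 0,"ay": 0,"az": 0,"claw": 1},{"tx": 0,"ty": 0,"tz": -40,"ax": 0,"ay": 0,"az": 0,"claw": 1},{"tx": 0,"ty": 0,"tz": -25,"ax": 0,"ay": 0,"az": 0,"claw": 1},{"tx": 0,"ty": 0,"tz": -15,"ax": 0,"ay": 0,"az": 0,"claw": 0},{"tx": 0,"ty": 0,"tz": 0,"ax": 0,"ay": 0,"az": 0,"claw": -1},{"tx": 0,"ty": 0,"tz": 0,"ax": 0,"ay": 0,"az": 0,"claw": -1},{"tx": 0,"ty": 0,"tz": 0,"ax": 0,"ay": 0,"az": 0,"claw": -1},{"tx": 0,"ty": 0,"tz": 0,"ax": 0,"ay": 0,"az": 0,"claw": -1},{"tx": 0,"ty": 0,"tz": 0,"ax": 0,"ay": 0,"az": 0,"claw": -1}])

```text
time_s: 2.45
tcp_pos: [0.574, -0.2879, 0.0518]
eef_rot: [-179.9, 0.0, -100.7]
contact_force: [0.4, 0.1, 0.1]
gripper_width: 0.0452
```

Fingers are still closing. I'll get a precise fixture look with the wrist camera before carrying the cradle, since carrying it would block the view.

>>> step_arm(increments=[{"tx": 0,"ty": 0,"tz": 0,"ax": 0,"ay": 0,"az": 0,"claw": 1},{"tx": 0,"ty": 0,"tz": 0,"ax": 0,"ay": 0,"az": 0,"claw": 1},{"tx": 0,"ty": 0,"tz": 40,"ax": 0,"ay": 0,"az": 0,"claw": 1},{"tx": 0,"ty": 0,"tz": 45,"ax": 0,"ay": 0,"az": 0,"claw": 1},{"tx": 2,"ty": 20,"tz": 45,"ax": 0,"ay": 0,"az": 0,"claw": 1},{"tx": 5,"ty": 45,"tz": 20,"ax": 0,"ay": 0,"az": 2,"claw": 1},{"tx": 5,"ty": 48,"tz": 10,"ax": 0,"ay": 0,"az": 3,"claw": 1},{"tx": 5,"ty": 48,"tz": 5,"ax": 0,"ay": 0,"az": 3,"claw": 1},{"tx": 5,"ty": 48,"tz": 0,"ax": 0,"ay": 0,"az": 2.7,"claw": 1},{"tx": 5,"ty": 48,"tz": 0,"ax": 0,"ay": 0,"az": 0,"claw": 1},{"tx": 5,"ty": 43,"tz": 0,"ax": 0,"ay": 0,"az": 0,"claw": 1},{"tx": 0,"ty": 0,"tz": 0,"ax": 0,"ay": 0,"az": 0,"claw": 1}])

```text
time_s: 3.65
tcp_pos: [0.606, 0.0167, 0.2156]
eef_rot: [-180.0, 0.0, -89.7]
contact_force: [-0.7, -1.1, -0.5]
gripper_width: 0.0878
```

```bash
python3 - <<'E'
from h import *
c=cap('wrist','w3.png'); s=r.get_state(); print(s['tcp_pos'],s['eef_rot'],-c['R'].T@c['t'])
E
```

```text
[0.60559484 0.01480771 0.2155459 ] [-1.79995048e+02  6.21542990e-03 -8.97774379e+01] [ 0.60555272 -0.06293482  0.35567539]
```

View pics/w3.png

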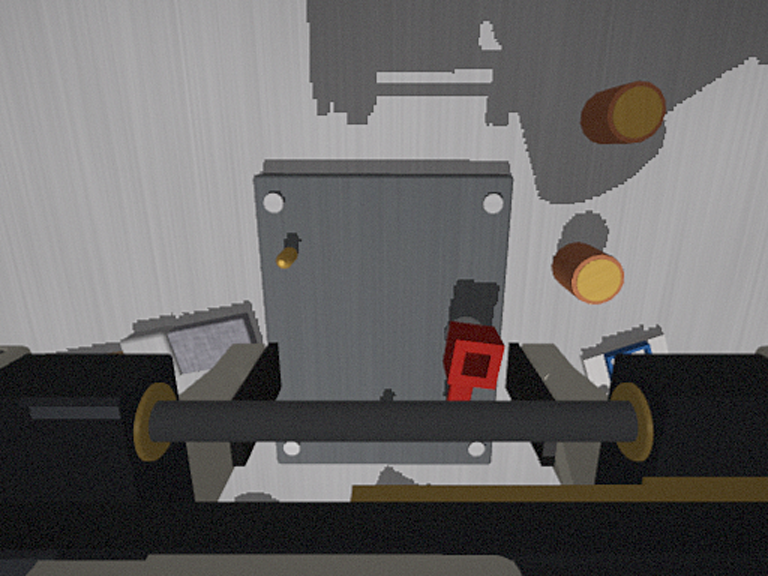

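The fixture is visible but its far dowel at (388,400) is behind the gripper; I shift +y so the whole plate is in view.

>>> step_arm(increments=[{"tx": 0,"ty": 40,"tz": 10,"ax": 0,"ay": 0,"az": 0,"claw": 1},{"tx": 0,"ty": 40,"tz": 10,"ax": 0,"ay": 0,"az": 0,"claw": 1},{"tx": 0,"ty": 30,"tz": 10,"ax": 0,"ay": 0,"az": 0,"claw": 1},{"tx": 0,"ty": 0,"tz": 0,"ax": 0,"ay": 0,"az": 0,"claw": 1},{"tx": 0,"ty": 0,"tz": 0,"ax": 0,"ay": 0,"az": 0,"claw": 1}])

```text
time_s: 4.2
tcp_pos: [0.6053, 0.122, 0.2456]
eef_rot: [180.0, 0.0, -90.0]
contact_force: [-1.7, -0.1, 0.2]
gripper_width: 0.088
```

```bash
python3 - <<'E'
from h import *
c=cap('wrist'); s=r.get_state(); print(s['tcp_pos'],s['eef_rot'],-c['R'].T@c['t'])
i=c['image'][30:290,110:400]; cv2.imwrite('pics/w4.png',cv2.resize(i,None,fx=2.3,fy=2.3,interpolation=cv2.INTER_CUBIC))
X=cloud(c); hsv=cv2.cvtColor(c['image'],cv2.COLOR_BGR2HSV); z=X[...,2]
near=np.hypot(X[...,0]-.64,X[...,1]-.075)<.15
m=near&(abs(z-.0195)<.006)
print('plate',cv2.minAreaRect(X[m][:,:2].astype(np.float32)*1000),np.median(z[m]))
red=((hsv[...,0]<8)|(hsv[...,0]>172))&(hsv[...,1]>150)&near
for lo,hi in((.066,.08),(.03,.055)):
    m=red&(z>lo)&(z<hi); p=X[m]; print('latch',len(p),p.mean(0),cv2.minAreaRect(p[:,:2].astype(np.float32)*1000))
dw=near&(hsv[...,0]>12)&(hsv[...,0]<32)&(hsv[...,1]>110)&(z>.024)&(z<.056)
for nm,x0,y0 in(('+',.678,.007),('-',.607,.137)):
    m=dw&(np.hypot(X[...,0]-x0,X[...,1]-y0)<.03); p=X[m]; v,u=np.where(m)
    t=p[p[:,2]>p[:,2].max()-.004]
    print('dowel',nm,len(p),'top',t.mean(0),'px',u.mean(),v.mean(), 'mean',p.mean(0))
E
```

```text
[0.6051823  0.12134282 0.2452884 ] [ 1.79965855e+02 -1.28947564e-02 -9.00212185e+01] [0.6046838  0.04240043 0.38564658]
plate ((653.7343139648438, 78.56080627441406), (247.5021514892578, 271.8326721191406), 89.94908905029297) 0.020735623622336104
latch 858 [0.54839398 0.07881627 0.07256419] ((548.0537719726562, 79.22467803955078), (33.99647521972656, 34.21775436401367), 82.39231872558594)
latch 853 [0.55229122 0.10939871 0.04619481] ((553.0127563476562, 104.07402801513672), (84.66539001464844, 31.12192153930664), 82.23555755615234)
dowel + 130 top [0.68373184 0.01351171 0.04657322] px 189.26923076923077 71.72307692307692 mean [0.68187189 0.01400553 0.04106559]
dowel - 98 top [0.61199315 0.14479599 0.04681054] px 256.0408163265306 187.4387755102041 mean [0.61140025 0.14277749 0.04067291]
```

View pics/w4.png

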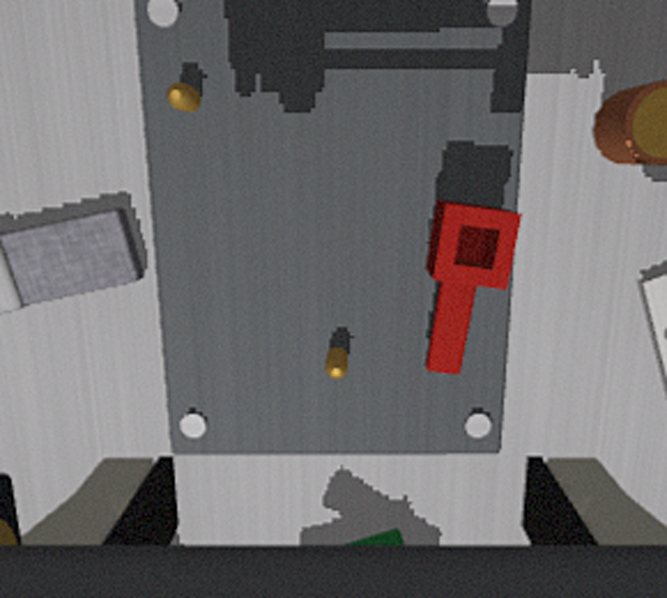

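Dowels at (.684,.0135) and (.612,.145) give the seat at about (.648,.079), yaw 0. The latch head is at (.548,.079) at about 7.6° clockwise. Both dowels and the latch are clear in the picture. Back to the cradle.

>>> step_arm(increments=[{"tx": -3.2,"ty": -41,"tz": 0,"ax": 0,"ay": 0,"az": -1.07,"claw": 1},{"tx": -3.2,"ty": -41,"tz": 0,"ax": 0,"ay": 0,"az": -1.07,"claw": 1},{"tx": -3.2,"ty": -41,"tz": 0,"ax": 0,"ay": 0,"az": -1.07,"claw": 1},{"tx": -3.2,"ty": -41,"tz": 0,"ax": 0,"ay": 0,"az": -1.07,"claw": 1},{"tx": -3.2,"ty": -41,"tz": 0,"ax": 0,"ay": 0,"az": -1.07,"claw": 1},{"tx": -3.2,"ty": -41,"tz": 0,"ax": 0,"ay": 0,"az": -1.07,"claw": 1},{"tx": -3.2,"ty": -41,"tz": 0,"ax": 0,"ay": 0,"az": -1.07,"claw": 1},{"tx": -3.2,"ty": -41,"tz": 0,"ax": 0,"ay": 0,"az": -1.07,"claw": 1},{"tx": -3.2,"ty": -41,"tz": 0,"ax": 0,"ay": 0,"az": -1.07,"claw": 1},{"tx": -3.2,"ty": -40,"tz": 0,"ax": 0,"ay": 0,"az": -1.07,"claw": 1},{"tx": 0,"ty": 0,"tz": -40,"ax": 0,"ay": 0,"az": 0,"claw": 0.3},{"tx": 0,"ty": 0,"tz": -40,"ax": 0,"ay": 0,"az": 0,"claw": 0}])

```text
time_s: 5.45
tcp_pos: [0.5724, -0.2899, 0.1652]
eef_rot: [-179.9, 0.0, -101.0]
contact_force: [0.2, 0.3, -1.2]
gripper_width: 0.0769
```

>>> step_arm(newtons=45, increments=[{"tx": 0,"ty": 0,"tz": -40,"ax": 0,"ay": 0,"az": 0,"claw": 0},{"tx": 0,"ty": 0,"tz": -40,"ax": 0,"ay": 0,"az": 0,"claw": 0},{"tx": 0,"ty": 0,"tz": -25,"ax": 0,"ay": 0,"az": 0,"claw": 0},{"tx": 0,"ty": 0,"tz": -10,"ax": 0,"ay": 0,"az": 0,"claw": -0.5},{"tx": 0,"ty": 0,"tz": 0,"ax": 0,"ay": 0,"az": 0,"claw": -1},{"tx": 0,"ty": 0,"tz": 0,"ax": 0,"ay": 0,"az": 0,"claw": -1},{"tx": 0,"ty": 0,"tz": 0,"ax": 0,"ay": 0,"az": 0,"claw": -1},{"tx": 0,"ty": 0,"tz": 0,"ax": 0,"ay": 0,"az": 0,"claw": -1},{"tx": 0,"ty": 0,"tz": 0,"ax": 0,"ay": 0,"az": 0,"claw": -1},{"tx": 0,"ty": 0,"tz": 0,"ax": 0,"ay": 0,"az": 0,"claw": -1},{"tx": 0,"ty": 0,"tz": 0,"ax": 0,"ay": 0,"az": 0,"claw": -1},{"tx": 0,"ty": 0,"tz": 0,"ax": 0,"ay": 0,"az": 0,"claw": -1}])

```text
time_s: 6.65
tcp_pos: [0.5742, -0.2871, 0.0522]
eef_rot: [-179.9, -0.0, -100.6]
contact_force: [-1.1, 0.3, 7.0]
gripper_width: 0.0136
```

>>> step_arm(increments=[{"tx": 0,"ty": 0,"tz": 15,"ax": 0,"ay": 0,"az": 0,"claw": -1},{"tx": 0,"ty": 0,"tz": 30,"ax": 0,"ay": 0,"az": 0,"claw": -1},{"tx": 0,"ty": 15,"tz": 35,"ax": 0,"ay": 0,"az": 0,"claw": -1},{"tx": 8,"ty": 35,"tz": 20,"ax": 0,"ay": 0,"az": 1.4,"claw": -1},{"tx": 10,"ty": 45,"tz": 0,"ax": 0,"ay": 0,"az": 1.6,"claw": -1},{"tx": 10,"ty": 46,"tz": 0,"ax": 0,"ay": 0,"az": 1.6,"claw": -1},{"tx": 10,"ty": 46,"tz": 0,"ax": 0,"ay": 0,"az": 1.6,"claw": -1},{"tx": 10,"ty": 46,"tz": 0,"ax": 0,"ay": 0,"az": 1.6,"claw": -1},{"tx": 10,"ty": 46,"tz": 0,"ax": 0,"ay": 0,"az": 1.6,"claw": -1},{"tx": 8,"ty": 45,"tz": 0,"ax": 0,"ay": 0,"az": 1.3,"claw": -1},{"tx": 6,"ty": 30,"tz": 0,"ax": 0,"ay": 0,"az": 0,"claw": -1},{"tx": 2,"ty": 12,"tz": 0,"ax": 0,"ay": 0,"az": 0,"claw": -1}])

```text
time_s: 7.85
tcp_pos: [0.6471, 0.0825, 0.1503]
eef_rot: [179.9, 0.0, -89.9]
contact_force: [-0.2, -0.9, -7.1]
gripper_width: 0.0135
```

>>> step_arm(increments=[{"tx": 0,"ty": 0,"tz": 0,"ax": 0,"ay": 0,"az": 0,"claw": -1},{"tx": 0,"ty": 0,"tz": 0,"ax": 0,"ay": 0,"az": 0,"claw": -1}])

```text
time_s: 8.05
tcp_pos: [0.6466, 0.0789, 0.1503]
eef_rot: [179.9, -0.0, -90.0]
contact_force: [0.5, -0.4, -5.9]
gripper_width: 0.014
```

```bash
python3 - <<'E'
from h import *
c=cap('top'); s=r.get_state(); print(s['tcp_pos'],s['eef_rot'],s['contact_force'],s['moment'],s['gripper_width'])
c=cap('scene'); i=c['image'][150:320,190:400]
cv2.imwrite('pics/s2.png',cv2.resize(i,None,fx=3.5,fy=3.5,interpolation=cv2.INTER_CUBIC))
c=cap('wrist')
X=cloud(c); z=X[...,2]; hsv=cv2.cvtColor(c['image'],cv2.COLOR_BGR2HSV)
m=(abs(z-.112)<.012)&(hsv[...,1]<40)&(np.hypot(X[...,0]-.648,X[...,1]-.079)<.15); p=X[m].astype(np.float32)
print(len(p),cv2.minAreaRect(p[:,:2]*1000)); A=np.c_[p[:,:2],np.ones(len(p))]; print(np.linalg.lstsq(A,p[:,2],rcond=None)[0])
E
```

```text
[0.64668816 0.07831151 0.15034069] [ 1.79924031e+02 -1.69361300e-02 -9.00412364e+01] [-0.19024044  0.05015304 -6.44053627] [-0.02965208  0.06314296 -0.03064038] 0.013820840969697535
28316 ((646.2571411132812, 53.71017074584961), (100.91133117675781, 180.21823120117188), 0.08192996680736542)
[-0.0037004  -0.00191174  0.11542907]
```

View pics/s2.png

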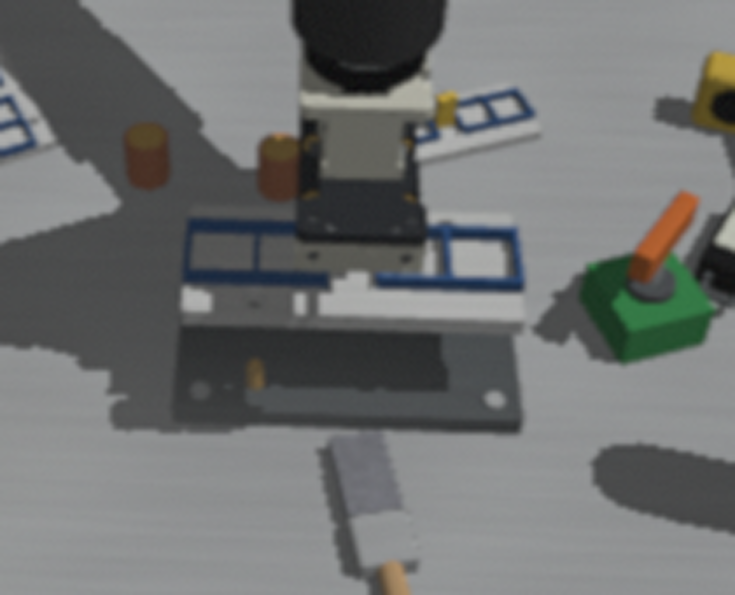

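The scene crop shows the cradle level in the grip above the plate, with a dowel at (255,372). The wrist measurement agrees with the TCP. Lowering.

>>> step_arm(increments=[{"tx": 1.3,"ty": 0.9,"tz": -20,"ax": 0,"ay": 0,"az": 0,"claw": -1},{"tx": 0,"ty": 0,"tz": -20,"ax": 0,"ay": 0,"az": 0,"claw": -1},{"tx": 0,"ty": 0,"tz": -8,"ax": 0,"ay": 0,"az": 0,"claw": -1},{"tx": 0,"ty": 0,"tz": -4,"ax": 0,"ay": 0,"az": 0,"claw": -1},{"tx": 0,"ty": 0,"tz": -4,"ax": 0,"ay": 0,"az": 0,"claw": -1},{"tx": 0,"ty": 0,"tz": -3,"ax": 0,"ay": 0,"az": 0,"claw": -1},{"tx": 0,"ty": 0,"tz": -3,"ax": 0,"ay": 0,"az": 0,"claw": -1}])

```text
time_s: 8.9
tcp_pos: [0.6492, 0.0801, 0.0891]
eef_rot: [-179.9, 0.0, -90.0]
contact_force: [-0.5, 0.4, -6.5]
gripper_width: 0.0138
```

>>> step_arm(increments=[{"tx": 0,"ty": 0,"tz": -4,"ax": 0,"ay": 0,"az": 0,"claw": -1},{"tx": 0,"ty": 0,"tz": -4,"ax": 0,"ay": 0,"az": 0,"claw": -1},{"tx": 0,"ty": 0,"tz": -4,"ax": 0,"ay": 0,"az": 0,"claw": -1},{"tx": 0,"ty": 0,"tz": -3,"ax": 0,"ay": 0,"az": 0,"claw": -1},{"tx": 0,"ty": 0,"tz": -1.5,"ax": 0,"ay": 0,"az": 0,"claw": -1},{"tx": 0,"ty": 0,"tz": 0,"ax": 0,"ay": 0,"az": 0,"claw": -1},{"tx": 0,"ty": 0,"tz": 0,"ax": 0,"ay": 0,"az": 0,"claw": -1}])

```text
time_s: 9.6
tcp_pos: [0.6487, 0.0801, 0.0723]
eef_rot: [-180.0, 0.0, -90.0]
contact_force: [-1.3, 0.9, -2.9]
gripper_width: 0.0139
```

>>> step_arm(increments=[{"tx": 0,"ty": 0,"tz": -1,"ax": 0,"ay": 0,"az": 0,"claw": -1},{"tx": 0,"ty": 0,"tz": 0,"ax": 0,"ay": 0,"az": 0,"claw": -1},{"tx": 0,"ty": 0,"tz": 0,"ax": 0,"ay": 0,"az": 0,"claw": 0},{"tx": 0,"ty": 0,"tz": 0,"ax": 0,"ay": 0,"az": 0,"claw": 0},{"tx": 0,"ty": 0,"tz": 0,"ax": 0,"ay": 0,"az": 0,"claw": 0},{"tx": 0,"ty": 0,"tz": 0,"ax": 0,"ay": 0,"az": 0,"claw": 0},{"tx": 0,"ty": 0,"tz": 20,"ax": 0,"ay": 0,"az": 0,"claw": 0},{"tx": 0,"ty": 0,"tz": 45,"ax": 0,"ay": 0,"az": 0,"claw": 0},{"tx": 0,"ty": 0,"tz": 45,"ax": 0,"ay": 0,"az": 0,"claw": 0},{"tx": -2,"ty": 10,"tz": 45,"ax": 0,"ay": 0,"az": 5,"claw": 0.5},{"tx": -8,"ty": 35,"tz": 30,"ax": 0,"ay": 0,"az": 8,"claw": 1},{"tx": -8,"ty": 40,"tz": 13,"ax": 0,"ay": 0,"az": 8,"claw": 1}])

```text
time_s: 10.8
tcp_pos: [0.632, 0.1652, 0.2736]
eef_rot: [-179.6, -0.0, -68.8]
contact_force: [0.9, 0.9, -0.1]
gripper_width: 0.0626
```

```bash
python3 - <<'E'
from h import *
c=cap('top'); X=cloud(c); h=cv2.cvtColor(c['image'],cv2.COLOR_BGR2HSV)
s=r.get_state(); print(s['tcp_pos'],s['eef_rot'],s['gripper_width'],s['joints'])
i=c['image'][115:235,60:310]; cv2.imwrite('pics/t3.png',cv2.resize(i,None,fx=3.1,fy=3.1,interpolation=cv2.INTER_CUBIC))
L=np.load('last_wrist.npz')
# can
b=X[85:130,125:170].reshape(-1,3); b=b[b[:,2]>.03]; print('can',b.min(0),b.max(0))
E
```

```text
[0.63146128 0.17101198 0.27427719] [-1.79540733e+02  6.84679831e-02 -6.80898421e+01] 0.06619939154408115 [ 3.22101583e+01  1.74479280e+01 -5.93559508e-02  1.55113897e-02
 -7.20286089e+01 -1.03050009e+01]
can [0.52949556 0.14542754 0.03045044] [0.76692329 0.38982307 0.69606434]
```

View pics/t3.png

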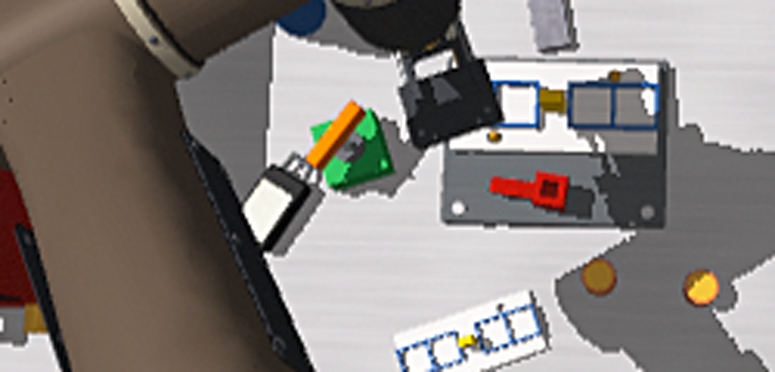

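The top view shows the cradle on the plate with both dowel tips showing at (495,137) and (615,77). Now to the key.

>>> step_arm(increments=[{"tx": -9,"ty": 33,"tz": -3,"ax": 0,"ay": 0,"az": 8.3,"claw": 1},{"tx": -9,"ty": 33,"tz": 0,"ax": 0,"ay": 0,"az": 8.3,"claw": 1},{"tx": -9,"ty": 33,"tz": 0,"ax": 0,"ay": 0,"az": 8.3,"claw": 1},{"tx": -9,"ty": 33,"tz": 0,"ax": 0,"ay": 0,"az": 8.3,"claw": 1},{"tx": 0,"ty": 0,"tz": 0,"ax": 0,"ay": 0,"az": 0,"claw": 1},{"tx": 0,"ty": 0,"tz": 0,"ax": 0,"ay": 0,"az": 0,"claw": 1}])

```text
time_s: 11.45
tcp_pos: [0.5944, 0.2978, 0.2657]
eef_rot: [180.0, 0.0, -35.8]
contact_force: [-0.3, -0.9, 0.4]
gripper_width: 0.0879
```

```bash
python3 - <<'E'
from h import *
c=cap('wrist','w5.png',1.2); s=r.get_state(); print(s['tcp_pos'],s['eef_rot'],s['gripper_width'],s['joints'].round(0))
X=cloud(c); h=cv2.cvtColor(c['image'],cv2.COLOR_BGR2HSV); z=X[...,2]
m=(h[...,0]>4)&(h[...,0]<20)&(h[...,1]>150)&(z>.09)&(z<.125); p=X[m].astype(np.float32); q=p[p[:,2]>np.median(p[:,2])-.003]
print('bar',len(q),q.mean(0),cv2.minAreaRect(q[:,:2]*1000))
m=(h[...,0]>40)&(h[...,0]<85)&(h[...,1]>100)&(abs(z-.04)<.006); p=X[m].astype(np.float32)
print('stand',len(p),p.mean(0),cv2.minAreaRect(p[:,:2]*1000))
n=np.hypot(X[...,0]-.59,X[...,1]-.3)>.06
print('tall nearby',[ (lo,X[n&(z>lo)&(np.hypot(X[...,0]-.594,X[...,1]-.304)<.14)].mean(0) if (n&(z>lo)&(np.hypot(X[...,0]-.594,X[...,1]-.304)<.14)&(z<.2)).sum()>20 else None) for lo in(.06,.13)])
E
```

```text
[0.59468752 0.29701871 0.26583026] [ 1.79976398e+02 -2.00152690e-03 -3.58461379e+01] 0.08746407006054938 [ 43.  19.   1.   0. -72.  11.]
bar 1112 [0.5973325  0.30528346 0.1085161 ] ((595.88671875, 306.54827880859375), (15.337709426879883, 79.62724304199219), 54.1306037902832)
stand 1931 [0.5978222  0.30354136 0.04071129] ((503.54168701171875, 326.5250244140625), (93.91134643554688, 283.2957763671875), 77.11027526855469)
tall nearby [(0.06, None), (0.13, None)]
```

View pics/w5.png

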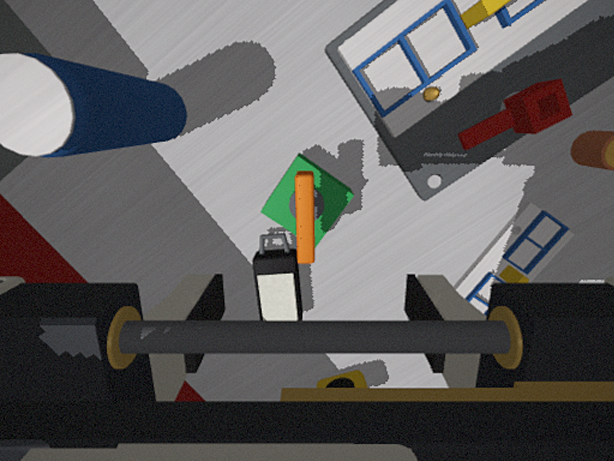

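The bar spans (305,172)–(305,262) over the green stand, with the lamp low beside its end. Descending to pinch it.

>>> step_arm(newtons=50, increments=[{"tx": 1.2,"ty": 9.2,"tz": -30,"ax": 0,"ay": 0,"az": 0,"claw": 1},{"tx": 0,"ty": 0,"tz": -45,"ax": 0,"ay": 0,"az": 0,"claw": 0.5},{"tx": 0,"ty": 0,"tz": -45,"ax": 0,"ay": 0,"az": 0,"claw": 0.3},{"tx": 0,"ty": 0,"tz": -35,"ax": 0,"ay": 0,"az": 0,"claw": 0},{"tx": 0,"ty": 0,"tz": -17,"ax": 0,"ay": 0,"az": 0,"claw": -0.3},{"tx": 0,"ty": 0,"tz": 0,"ax": 0,"ay": 0,"az": 0,"claw": -1},{"tx": 0,"ty": 0,"tz": 0,"ax": 0,"ay": 0,"az": 0,"claw": -1},{"tx": 0,"ty": 0,"tz": 0,"ax": 0,"ay": 0,"az": 0,"claw": -1},{"tx": 0,"ty": 0,"tz": 0,"ax": 0,"ay": 0,"az": 0,"claw": -1},{"tx": 0,"ty": 0,"tz": 0,"ax": 0,"ay": 0,"az": 0,"claw": -1},{"tx": 0,"ty": 0,"tz": 0,"ax": 0,"ay": 0,"az": 0,"claw": -1}])

```text
time_s: 12.6
tcp_pos: [0.5962, 0.3065, 0.0951]
eef_rot: [-179.9, -0.0, -35.8]
contact_force: [-0.3, 0.0, 3.9]
gripper_width: 0.0158
```

```bash
python3 - <<'E'
from h import *
c=load('wrist')
print('stand',np.mean([ray(c,u/1.2,v/1.2,.04) for u,v in((300,153),(353,192),(260,212),(314,249))],0),ray(c,305/1.2,217/1.2,.108))
s=r.get_state(); print(s['tcp_pos'],s['eef_rot'],s['gripper_width'],s['contact_force'],s['moment'])
E
```

```text
stand [0.59569498 0.30556098 0.04      ] [0.59804323 0.30416751 0.108     ]
[0.59624342 0.30649352 0.09505468] [-1.79921639e+02 -2.24287390e-02 -3.57967272e+01] 0.015807373515080405 [-0.25551789  0.0387873   3.86243521] [-0.08830834  0.4706822  -0.09189331]
```

Key gripped (width 15.8 mm). Lift, carry it over the socket, and turn to line up at yaw −7.6°.

>>> step_arm(increments=[{"tx": 0,"ty": 0,"tz": 15,"ax": 0,"ay": 0,"az": 0,"claw": -1},{"tx": 0,"ty": 0,"tz": 30,"ax": 0,"ay": 0,"az": 0,"claw": -1},{"tx": 0,"ty": 0,"tz": 35,"ax": 0,"ay": 0,"az": 0,"claw": -1},{"tx": -5,"ty": -20,"tz": 20,"ax": 0,"ay": 0,"az": 3.3,"claw": -1},{"tx": -7,"ty": -35,"tz": 0,"ax": 0,"ay": 0,"az": 5,"claw": -1},{"tx": -8,"ty": -40,"tz": 0,"ax": 0,"ay": 0,"az": 5,"claw": -1},{"tx": -8,"ty": -40,"tz": 0,"ax": 0,"ay": 0,"az": 5,"claw": -1},{"tx": -8,"ty": -40,"tz": 0,"ax": 0,"ay": 0,"az": 5,"claw": -1},{"tx": -8,"ty": -35,"tz": 0,"ax": 0,"ay": 0,"az": 5,"claw": -1},{"tx": -4.2,"ty": -17.3,"tz": 0,"ax": 0,"ay": 0,"az": 0,"claw": -1},{"tx": 0,"ty": 0,"tz": 0,"ax": 0,"ay": 0,"az": 0,"claw": -1},{"tx": 0,"ty": 0,"tz": 0,"ax": 0,"ay": 0,"az": 0,"claw": -1}])

```text
time_s: 13.8
tcp_pos: [0.548, 0.079, 0.1948]
eef_rot: [-180.0, -0.0, -7.6]
contact_force: [-0.5, 0.0, -2.1]
gripper_width: 0.0161
```

```bash
python3 - <<'E'
from h import *
s=r.get_state(); print(s['tcp_pos'],s['eef_rot'],s['gripper_width'],s['contact_force'],s['moment'],s['joints'].round(0))
c=cap('wrist'); cv2.imwrite('pics/w6.png',c['image'][80:300,120:420].repeat(2,0).repeat(2,1))
c=cap('top'); X=cloud(c); h=cv2.cvtColor(c['image'],cv2.COLOR_BGR2HSV); 
E
```

```text
[0.54801136 0.07898075 0.19479557] [-1.79962568e+02 -4.93556239e-02 -7.60222882e+00] 0.016088720766260375 [-0.51211554  0.02192503 -2.12035169] [-0.04784613  0.11631849  0.04834015] [ 28.  11. -19.  -0. -60.  54.]
```

View pics/w6.png

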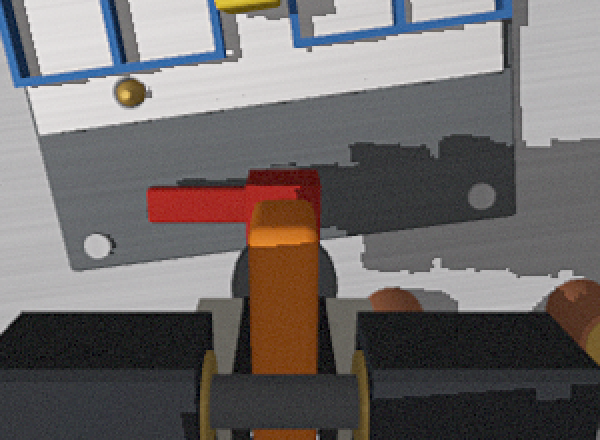

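The latch arm (150–250,205) and the bar look square to each other. Lowering into the socket.

>>> step_arm(increments=[{"tx": 0,"ty": 0,"tz": -25,"ax": 0,"ay": 0,"az": 0,"claw": -1},{"tx": 0,"ty": 0,"tz": -12,"ax": 0,"ay": 0,"az": 0,"claw": -1},{"tx": 0,"ty": 0,"tz": -4,"ax": 0,"ay": 0,"az": 0,"claw": -1},{"tx": 0,"ty": 0,"tz": -4,"ax": 0,"ay": 0,"az": 0,"claw": -1},{"tx": 0,"ty": 0,"tz": -4,"ax": 0,"ay": 0,"az": 0,"claw": -1},{"tx": 0,"ty": 0,"tz": -3,"ax": 0,"ay": 0,"az": 0,"claw": -1},{"tx": 0,"ty": 0,"tz": 0,"ax": 0,"ay": 0,"az": 0,"claw": -1}])

```text
time_s: 14.6
tcp_pos: [0.5477, 0.0789, 0.142]
eef_rot: [180.0, 0.0, -7.5]
contact_force: [-0.3, 0.2, -2.4]
gripper_width: 0.0154
```

The square is already entering with no resistance. Continue.

>>> step_arm(increments=[{"tx": 0,"ty": 0,"tz": -4,"ax": 0,"ay": 0,"az": 0,"claw": -1},{"tx": 0,"ty": 0,"tz": -4,"ax": 0,"ay": 0,"az": 0,"claw": -1},{"tx": 0,"ty": 0,"tz": -3,"ax": 0,"ay": 0,"az": 0,"claw": -1},{"tx": 0,"ty": 0,"tz": -2.5,"ax": 0,"ay": 0,"az": 0,"claw": -1},{"tx": 0,"ty": 0,"tz": -1.5,"ax": 0,"ay": 0,"az": 0,"claw": -1},{"tx": 0,"ty": 0,"tz": -1,"ax": 0,"ay": 0,"az": 0,"claw": -1},{"tx": 0,"ty": 0,"tz": 0,"ax": 0,"ay": 0,"az": 0,"claw": -1},{"tx": 0,"ty": 0,"tz": 0,"ax": 0,"ay": 0,"az": 0,"claw": -1}])

```text
time_s: 15.4
tcp_pos: [0.5477, 0.0789, 0.127]
eef_rot: [180.0, -0.0, -7.5]
contact_force: [-3.5, -0.4, 5.3]
gripper_width: 0.0156
```

The upward force of 5 N at tip z ≈ .046 shows the collar is on the head. Turning clockwise.

>>> step_arm(increments=[{"tx": 0,"ty": 0,"tz": 0,"ax": 0,"ay": 0,"az": -5,"claw": -1},{"tx": 0,"ty": 0,"tz": 0,"ax": 0,"ay": 0,"az": -5,"claw": -1},{"tx": 0,"ty": 0,"tz": 0,"ax": 0,"ay": 0,"az": -5,"claw": -1},{"tx": 0,"ty": 0,"tz": 0,"ax": 0,"ay": 0,"az": -5,"claw": -1},{"tx": 0,"ty": 0,"tz": 0,"ax": 0,"ay": 0,"az": -5,"claw": -1},{"tx": 0,"ty": 0,"tz": 0,"ax": 0,"ay": 0,"az": -5,"claw": -1},{"tx": 0,"ty": 0,"tz": 0,"ax": 0,"ay": 0,"az": -5,"claw": -1},{"tx": 0,"ty": 0,"tz": 0,"ax": 0,"ay": 0,"az": -5,"claw": -1},{"tx": 0,"ty": 0,"tz": 0,"ax": 0,"ay": 0,"az": -5,"claw": -1},{"tx": 0,"ty": 0,"tz": 0,"ax": 0,"ay": 0,"az": -5,"claw": -1},{"tx": 0,"ty": 0,"tz": 0,"ax": 0,"ay": 0,"az": -5,"claw": -1},{"tx": 0,"ty": 0,"tz": 0,"ax": 0,"ay": 0,"az": -5,"claw": -1}])

```text
time_s: 16.6
tcp_pos: [0.5485, 0.0796, 0.127]
eef_rot: [-179.9, 0.0, -67.6]
contact_force: [-1.0, 1.8, 2.5]
gripper_width: 0.0157
```

>>> step_arm(increments=[{"tx": 0,"ty": 0,"tz": 0,"ax": 0,"ay": 0,"az": -5,"claw": -1},{"tx": 0,"ty": 0,"tz": 0,"ax": 0,"ay": 0,"az": -4,"claw": -1},{"tx": 0,"ty": 0,"tz": 0,"ax": 0,"ay": 0,"az": -4,"claw": -1},{"tx": 0,"ty": 0,"tz": 0,"ax": 0,"ay": 0,"az": -3,"claw": -1},{"tx": 0,"ty": 0,"tz": 0,"ax": 0,"ay": 0,"az": 0,"claw": -1},{"tx": 0,"ty": 0,"tz": 0,"ax": 0,"ay": 0,"az": 0,"claw": -1}])

```text
time_s: 17.2
tcp_pos: [0.5486, 0.0795, 0.127]
eef_rot: [-179.9, 0.0, -83.4]
contact_force: [-1.9, 3.1, 5.5]
gripper_width: 0.0158
```

```bash
cat > st.py <<'E'
from h import *
s=r.get_state(); print(s['time_s'],s['tcp_pos'].round(4),s['eef_rot'].round(1),s['gripper_width'].round(4),s['contact_force'].round(1),s['moment'].round(2))
E
python3 st.py
```

```text
Traceback (most recent call last):
  File "st.py", line 2, in <module>
    s=r.get_state(); print(s['time_s'],s['tcp_pos'].round(4),s['eef_rot'].round(1),s['gripper_width'].round(4),s['contact_force'].round(1),s['moment'].round(2))
                                                                                   ^^^^^^^^^^^^^^^^^^^^^^^^
AttributeError: 'float' object has no attribute 'round'
```

>>> step_arm(increments=[{"tx": 0,"ty": 0,"tz": 0,"ax": 0,"ay": 0,"az": -2,"claw": -1},{"tx": 0,"ty": 0,"tz": 0,"ax": 0,"ay": 0,"az": -1.5,"claw": -1},{"tx": 0,"ty": 0,"tz": 0,"ax": 0,"ay": 0,"az": 0,"claw": -1},{"tx": 0,"ty": 0,"tz": 0,"ax": 0,"ay": 0,"az": 0,"claw": -1}])

```text
time_s: 17.6
tcp_pos: [0.5486, 0.0795, 0.127]
eef_rot: [-179.9, 0.0, -86.9]
contact_force: [-1.5, 3.4, 6.7]
gripper_width: 0.0157
```

```bash
sed -i "s/s\['gripper_width'\].round(4)/round(s['gripper_width'],4)/" st.py; python3 st.py; python3 - <<'E'
from h import *
c=cap('scene'); i=c['image'][150:320,190:400]
cv2.imwrite('pics/s3.png',cv2.resize(i,None,fx=3.5,fy=3.5,interpolation=cv2.INTER_CUBIC))
E
```

```text
17.6 [0.5486 0.0795 0.127 ] [-179.9    0.   -86.9] 0.0157 [-1.5  3.4  6.7] [1.2  0.71 0.14]
```

View pics/s3.png

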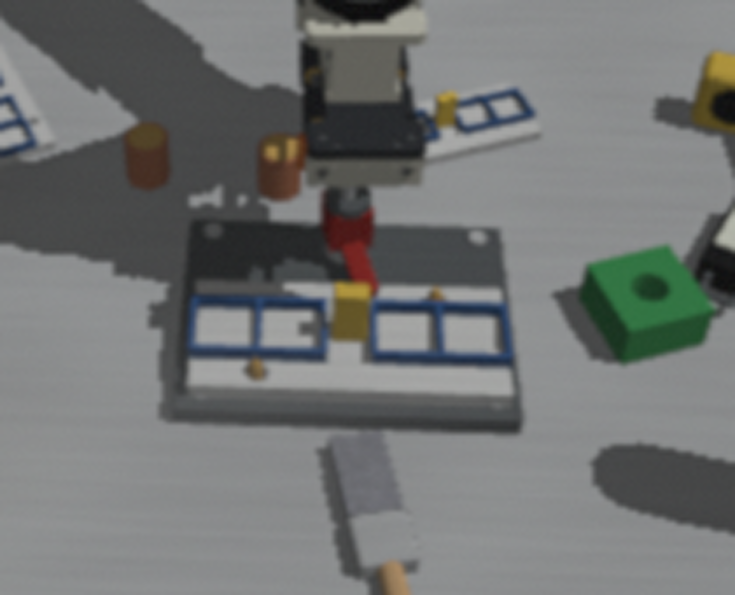

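The scene crop shows the red arm lying over the cradle's near edge at (360,268), and the cradle flat with the dowels through it. I relieve the torque, lift, and return to the stand.

>>> step_arm(increments=[{"tx": 0,"ty": 0,"tz": 0,"ax": 0,"ay": 0,"az": 3.5,"claw": -1},{"tx": 0,"ty": 0,"tz": 8,"ax": 0,"ay": 0,"az": 0,"claw": -1},{"tx": 0,"ty": 0,"tz": 20,"ax": 0,"ay": 0,"az": 0,"claw": -1},{"tx": 0,"ty": 0,"tz": 35,"ax": 0,"ay": 0,"az": 0,"claw": -1},{"tx": 0,"ty": 5,"tz": 25,"ax": 0,"ay": 0,"az": 2.4,"claw": -1},{"tx": 5,"ty": 30,"tz": 0,"ax": 0,"ay": 0,"az": 7,"claw": -1},{"tx": 8,"ty": 38,"tz": 0,"ax": 0,"ay": 0,"az": 8,"claw": -1},{"tx": 8,"ty": 40,"tz": 0,"ax": 0,"ay": 0,"az": 8,"claw": -1},{"tx": 8,"ty": 40,"tz": 0,"ax": 0,"ay": 0,"az": 8,"claw": -1},{"tx": 8,"ty": 36,"tz": 0,"ax": 0,"ay": 0,"az": 8,"claw": -1},{"tx": 6,"ty": 26,"tz": 0,"ax": 0,"ay": 0,"az": 6,"claw": -1},{"tx": 4.5,"ty": 11.8,"tz": 0,"ax": 0,"ay": 0,"az": 0,"claw": -1}])

```text
time_s: 18.85
tcp_pos: [0.595, 0.3076, 0.2132]
eef_rot: [179.9, 0.0, -35.9]
contact_force: [0.1, -0.1, -2.6]
gripper_width: 0.0157
```

>>> step_arm(increments=[{"tx": 0,"ty": 0,"tz": 0,"ax": 0,"ay": 0,"az": 0,"claw": -1},{"tx": 0,"ty": 0,"tz": 0,"ax": 0,"ay": 0,"az": 0,"claw": -1},{"tx": 0,"ty": 0,"tz": 0,"ax": 0,"ay": 0,"az": 0,"claw": -1}])

```text
time_s: 19.15
tcp_pos: [0.595, 0.3045, 0.2141]
eef_rot: [180.0, 0.0, -36.2]
contact_force: [0.7, 0.3, -1.7]
gripper_width: 0.0155
```

```bash
python3 st.py; python3 - <<'E'
from h import *
c=cap('top'); X=cloud(c); h=cv2.cvtColor(c['image'],cv2.COLOR_BGR2HSV); z=X[...,2]
# key collar / latch
n=np.hypot(X[...,0]-.548,X[...,1]-.079)<.08
m=n&((h[...,0]<8)|(h[...,0]>172))&(h[...,1]>150)&(z>.03); p=X[m]; print('latch',len(p)); 
a=p[(p[:,2]<.058)]; d=a.mean(0)[:2]-p[p[:,2]>.065].mean(0)[:2]; print('arm dir deg cw from +y',np.degrees(np.arctan2(d[0],d[1])))
E
```

```text
19.15 [0.595  0.3045 0.2141] [180.    0.  -36.2] 0.0155 [ 0.7  0.3 -1.7] [-0.05  0.14  0.03]
latch 178
arm dir deg cw from +y 76.66389197490662
```

The latch arm measures 77° (stop is 77.3°). Lowering the key into the stand.

>>> step_arm(increments=[{"tx": 0.8,"ty": 1.6,"tz": -30,"ax": 0,"ay": 0,"az": 0,"claw": -1},{"tx": 0,"ty": 0,"tz": -40,"ax": 0,"ay": 0,"az": 0,"claw": -1},{"tx": 0,"ty": 0,"tz": -15,"ax": 0,"ay": 0,"az": 0,"claw": -1},{"tx": 0,"ty": 0,"tz": -12,"ax": 0,"ay": 0,"az": 0,"claw": -1},{"tx": 0,"ty": 0,"tz": -10,"ax": 0,"ay": 0,"az": 0,"claw": -1},{"tx": 0,"ty": 0,"tz": -8,"ax": 0,"ay": 0,"az": 0,"claw": -1},{"tx": 0,"ty": 0,"tz": -3.5,"ax": 0,"ay": 0,"az": 0,"claw": -1},{"tx": 0,"ty": 0,"tz": 0,"ax": 0,"ay": 0,"az": 0,"claw": -1}])

```text
time_s: 20.0
tcp_pos: [0.5961, 0.3074, 0.0957]
eef_rot: [-180.0, -0.0, -36.1]
contact_force: [-0.6, -0.6, -2.2]
gripper_width: 0.0156
```

```bash
python3 st.py
```

```text
20.0 [0.5961 0.3074 0.0957] [-180.    -0.   -36.1] 0.0156 [-0.6 -0.6 -2.2] [-0.08  0.14 -0.05]
```

Slightly above rest; lower another 1 mm, release, rise and look for the stubs.

>>> step_arm(increments=[{"tx": 0,"ty": 0,"tz": -1.2,"ax": 0,"ay": 0,"az": 0,"claw": -1},{"tx": 0,"ty": 0,"tz": 0,"ax": 0,"ay": 0,"az": 0,"claw": -1},{"tx": 0,"ty": 0,"tz": 0,"ax": 0,"ay": 0,"az": 0,"claw": 0},{"tx": 0,"ty": 0,"tz": 0,"ax": 0,"ay": 0,"az": 0,"claw": 0},{"tx": 0,"ty": 0,"tz": 0,"ax": 0,"ay": 0,"az": 0,"claw": 0},{"tx": 0,"ty": 0,"tz": 0,"ax": 0,"ay": 0,"az": 0,"claw": 0},{"tx": 0,"ty": 0,"tz": 30,"ax": 0,"ay": 0,"az": 0,"claw": 0},{"tx": 0,"ty": 0,"tz": 45,"ax": 0,"ay": 0,"az": 0,"claw": 0},{"tx": 0,"ty": 0,"tz": 45,"ax": 0,"ay": 0,"az": 0,"claw": 0},{"tx": 0,"ty": 0,"tz": 45,"ax": 0,"ay": 0,"az": 0,"claw": 0},{"tx": -6,"ty": -30,"tz": 10,"ax": 0,"ay": 0,"az": -3,"claw": 1},{"tx": -8,"ty": -40,"tz": 0,"ax": 0,"ay": 0,"az": -5,"claw": 1}])

```text
time_s: 21.2
tcp_pos: [0.583, 0.2384, 0.2721]
eef_rot: [-179.7, -0.1, -44.1]
contact_force: [-0.1, -0.4, -1.1]
gripper_width: 0.0547
```

```bash
cat > stubs.py <<'E'
from h import *
def stubs(c):
    X=cloud(c); h=cv2.cvtColor(c['image'],cv2.COLOR_BGR2HSV); z=X[...,2]
    m=((h[...,0]>5)&(h[...,0]<26)&(h[...,1]>100)&(z>.036)&(z<.08)).astype(np.uint8)
    n,L,S,C=cv2.connectedComponentsWithStats(m)
    for k in range(1,n):
        if S[k,4]<25: continue
        p=X[L==k]; t=p[p[:,2]>p[:,2].max()-.006]
        (cx,cy),R=cv2.minEnclosingCircle(t[:,:2].astype(np.float32)*1000)
        print('blob',S[k,4],'circ',round(cx,1),round(cy,1),'R',round(R,1),'ztop',np.median(t[:,2]).round(4),'px',C[k].round(0))
if __name__=='__main__':
    import sys
    for n in sys.argv[1:]: print(n); stubs(cap(n))
E
python3 st.py; python3 stubs.py top; python3 -c "
from h import *
c=load('top'); X=cloud(c); h=cv2.cvtColor(c['image'],cv2.COLOR_BGR2HSV); z=X[...,2]
m=(h[...,0]>4)&(h[...,0]<20)&(h[...,1]>150)&(z>.09)&(z<.125); p=X[m].astype(np.float32); print('bar',len(p),p.mean(0),cv2.minAreaRect(p[:,:2]*1000),np.median(p[:,2]))
cap('scene','s4.png')"
```

```text
21.2 [0.583  0.2384 0.2721] [-1.797e+02 -1.000e-01 -4.410e+01] 0.0547 [-0.1 -0.4 -1.1] [-0.14  0.1   0.02]
top
blob 115 circ 737.5 -269.9 R 31.1 ztop 0.0439 px [345. 127.]
blob 33 circ 491.4 -641.0 R 48.1 ztop 0.0518 px [454. 198.]
blob 77 circ 492.9 -655.0 R 52.1 ztop 0.0418 px [457. 199.]
blob 83 circ 494.6 -686.7 R 53.5 ztop 0.0505 px [467. 198.]
blob 70 circ 500.9 -705.1 R 45.3 ztop 0.0434 px [471. 200.]
blob 93 circ 458.2 23.7 R 17.1 ztop 0.047 px [253. 204.]
blob 98 circ 449.7 -87.5 R 17.7 ztop 0.0469 px [286. 207.]
blob 98 circ 357.6 417.9 R 31.5 ztop 0.0595 px [137. 230.]
bar 99 [0.58078516 0.32509086 0.10434038] ((498.16973876953125, 505.65130615234375), (42.339385986328125, 517.2683715820312), 24.83652114868164) 0.10493893
```

View pics/s4.png

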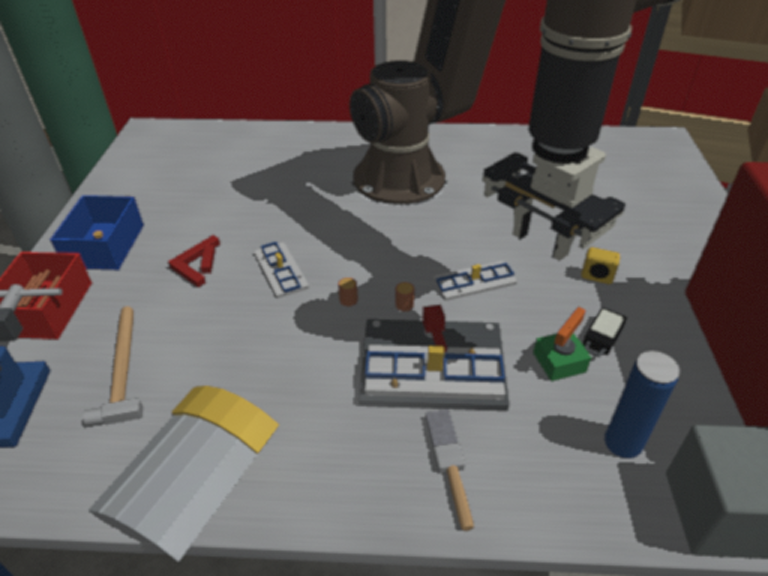

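Only two stubs stand on the bench, at (348,290) and (404,295). The key is upright in its stand and the latch is over the cradle. Now above the stubs for a close measurement.

>>> step_arm(increments=[{"tx": -13,"ty": -24,"tz": -5,"ax": 0,"ay": 0,"az": -6,"claw": 1},{"tx": -14,"ty": -24,"tz": -5,"ax": 0,"ay": 0,"az": -6,"claw": 1},{"tx": -14,"ty": -24,"tz": -5,"ax": 0,"ay": 0,"az": -6,"claw": 1},{"tx": -14,"ty": -24,"tz": -5,"ax": 0,"ay": 0,"az": -6,"claw": 1},{"tx": -14,"ty": -24,"tz": -5,"ax": 0,"ay": 0,"az": -6,"claw": 1},{"tx": -14,"ty": -24,"tz": -5,"ax": 0,"ay": 0,"az": -6,"claw": 1},{"tx": -14,"ty": -24,"tz": -5,"ax": 0,"ay": 0,"az": -6,"claw": 1},{"tx": -14,"ty": -24,"tz": -5,"ax": 0,"ay": 0,"az": -4,"claw": 1},{"tx": -14,"ty": -20,"tz": -5,"ax": 0,"ay": 0,"az": 0,"claw": 1},{"tx": 0,"ty": 0,"tz": 0,"ax": 0,"ay": 0,"az": 0,"claw": 1},{"tx": 0,"ty": 0,"tz": 0,"ax": 0,"ay": 0,"az": 0,"claw": 1}])

```text
time_s: 22.4
tcp_pos: [0.4573, 0.0252, 0.2248]
eef_rot: [-179.9, 0.0, -90.1]
contact_force: [0.7, 0.0, 0.2]
gripper_width: 0.0874
```

```bash
python3 st.py; python3 stubs.py wrist
```

```text
22.4 [0.4573 0.0252 0.2248] [-179.9    0.   -90.1] 0.0874 [0.7 0.  0.2] [0.04 0.01 0.  ]
wrist
blob 1190 circ 449.6 -86.2 R 18.7 ztop 0.0465 px [269.  65.]
blob 917 circ 459.2 25.1 R 18.9 ztop 0.0463 px [260. 175.]
blob 86 circ 682.2 12.5 R 4.1 ztop 0.0456 px [ 55. 164.]
blob 523 circ 645.9 73.9 R 8.4 ztop 0.0769 px [ 93. 223.]
```

>>> step_arm(newtons=30, increments=[{"tx": 1.8,"ty": 0,"tz": -40,"ax": 0,"ay": 0,"az": 0,"claw": 1},{"tx": 0,"ty": 0,"tz": -45,"ax": 0,"ay": 0,"az": 0,"claw": 1},{"tx": 0,"ty": 0,"tz": -45,"ax": 0,"ay": 0,"az": 0,"claw": 1},{"tx": 0,"ty": 0,"tz": -35,"ax": 0,"ay": 0,"az": 0,"claw": 1},{"tx": 0,"ty": 0,"tz": -24,"ax": 0,"ay": 0,"az": 0,"claw": 0.5},{"tx": 0,"ty": 0,"tz": 0,"ax": 0,"ay": 0,"az": 0,"claw": -1},{"tx": 0,"ty": 0,"tz": 0,"ax": 0,"ay": 0,"az": 0,"claw": -1},{"tx": 0,"ty": 0,"tz": 0,"ax": 0,"ay": 0,"az": 0,"claw": -1},{"tx": 0,"ty": 0,"tz": 0,"ax": 0,"ay": 0,"az": 0,"claw": -1},{"tx": 0,"ty": 0,"tz": 0,"ax": 0,"ay": 0,"az": 0,"claw": -1},{"tx": 0,"ty": 0,"tz": 0,"ax": 0,"ay": 0,"az": 0,"claw": -1}])

```text
time_s: 23.55
tcp_pos: [0.4594, 0.0256, 0.0362]
eef_rot: [-179.9, 0.0, -90.1]
contact_force: [-1.5, 0.6, 5.2]
gripper_width: 0.0376
```

>>> step_arm(increments=[{"tx": 0,"ty": 0,"tz": 25,"ax": 0,"ay": 0,"az": 0,"claw": -1},{"tx": 0,"ty": 0,"tz": 40,"ax": 0,"ay": 0,"az": 0,"claw": -1},{"tx": 10,"ty": 8,"tz": 45,"ax": 0,"ay": 0,"az": 0,"claw": -1},{"tx": 30,"ty": 22,"tz": 0,"ax": 0,"ay": 0,"az": 0,"claw": -1},{"tx": 36,"ty": 28,"tz": 0,"ax": 0,"ay": 0,"az": 0,"claw": -1},{"tx": 36,"ty": 28,"tz": 0,"ax": 0,"ay": 0,"az": 0,"claw": -1},{"tx": 36,"ty": 28,"tz": 0,"ax": 0,"ay": 0,"az": 0,"claw": -1},{"tx": 28,"ty": 20,"tz": 0,"ax": 0,"ay": 0,"az": 0,"claw": -1},{"tx": 13.5,"ty": 10,"tz": 0,"ax": 0,"ay": 0,"az": 0,"claw": -1},{"tx": 0,"ty": 0,"tz": 0,"ax": 0,"ay": 0,"az": 0,"claw": -1},{"tx": 0,"ty": 0,"tz": 0,"ax": 0,"ay": 0,"az": 0,"claw": -1}])

```text
time_s: 24.65
tcp_pos: [0.6477, 0.1691, 0.1445]
eef_rot: [179.9, -0.0, -90.1]
contact_force: [-0.8, 0.1, -2.1]
gripper_width: 0.0371
```

```bash
python3 st.py; python3 - <<'E'
from h import *
# cradle pose from wrist: blue walls + plate rect
c=cap('wrist'); X=cloud(c); z=X[...,2]; h=cv2.cvtColor(c['image'],cv2.COLOR_BGR2HSV)
m=(h[...,0]>100)&(h[...,0]<125)&(h[...,1]>120)&(z>.04)&(z<.052)&(np.hypot(X[...,0]-.648,X[...,1]-.08)<.14); p=X[m].astype(np.float32)
print(len(p),p.min(0),p.max(0),cv2.minAreaRect(p[:,:2]*1000),np.median(p[:,2]))
E
```

```text
24.65 [0.6477 0.1691 0.1445] [179.9  -0.  -90.1] 0.0371 [-0.8  0.1 -2.1] [-0.01  0.18  0.03]
2726 [0.62183475 0.0222617  0.04002043] [0.6735398  0.19286723 0.04905716] ((647.6973876953125, 107.51564025878906), (51.394561767578125, 170.60069274902344), 0.11875374615192413) 0.04679089
```

Wall measurement puts pocket 3 at (.648,.169), right under the stub. Lowering.

>>> step_arm(increments=[{"tx": 0.3,"ty": 0,"tz": -40,"ax": 0,"ay": 0,"az": 0,"claw": -1},{"tx": 0,"ty": 0,"tz": -15,"ax": 0,"ay": 0,"az": 0,"claw": -1},{"tx": 0,"ty": 0,"tz": -8,"ax": 0,"ay": 0,"az": 0,"claw": -1},{"tx": 0,"ty": 0,"tz": -6,"ax": 0,"ay": 0,"az": 0,"claw": -1},{"tx": 0,"ty": 0,"tz": -4,"ax": 0,"ay": 0,"az": 0,"claw": -1},{"tx": 0,"ty": 0,"tz": 0,"ax": 0,"ay": 0,"az": 0,"claw": -1}])

```text
time_s: 25.3
tcp_pos: [0.6488, 0.1694, 0.0726]
eef_rot: [-180.0, 0.0, -90.1]
contact_force: [-0.6, -0.5, -2.6]
gripper_width: 0.0375
```

>>> step_arm(increments=[{"tx": 0,"ty": 0,"tz": -2,"ax": 0,"ay": 0,"az": 0,"claw": -1},{"tx": 0,"ty": 0,"tz": 0,"ax": 0,"ay": 0,"az": 0,"claw": -1},{"tx": 0,"ty": 0,"tz": 0,"ax": 0,"ay": 0,"az": 0,"claw": 0.3},{"tx": 0,"ty": 0,"tz": 0,"ax": 0,"ay": 0,"az": 0,"claw": 0.3},{"tx": 0,"ty": 0,"tz": 0,"ax": 0,"ay": 0,"az": 0,"claw": 0.3},{"tx": 0,"ty": 0,"tz": 20,"ax": 0,"ay": 0,"az": 0,"claw": 0.3},{"tx": 0,"ty": 0,"tz": 45,"ax": 0,"ay": 0,"az": 0,"claw": 0.3},{"tx": -5,"ty": -5,"tz": 45,"ax": 0,"ay": 0,"az": 0,"claw": 1},{"tx": -28,"ty": -36,"tz": 20,"ax": 0,"ay": 0,"az": 0,"claw": 1},{"tx": -28,"ty": -36,"tz": 0,"ax": 0,"ay": 0,"az": 0,"claw": 1},{"tx": -28,"ty": -36,"tz": 0,"ax": 0,"ay": 0,"az": 0,"claw": 1},{"tx": -28,"ty": -36,"tz": 0,"ax": 0,"ay": 0,"az": 0,"claw": 1}])

```text
time_s: 26.5
tcp_pos: [0.5305, 0.0192, 0.2009]
eef_rot: [-179.9, 0.0, -90.1]
contact_force: [1.0, -0.5, 0.4]
gripper_width: 0.0864
```

>>> step_arm(increments=[{"tx": -28,"ty": -36,"tz": 0,"ax": 0,"ay": 0,"az": 0,"claw": 1},{"tx": -28,"ty": -36,"tz": 0,"ax": 0,"ay": 0,"az": 0,"claw": 1},{"tx": -25.4,"ty": -34.5,"tz": 0,"ax": 0,"ay": 0,"az": 0,"claw": 1},{"tx": 0,"ty": 0,"tz": 0,"ax": 0,"ay": 0,"az": 0,"claw": 1},{"tx": 0,"ty": 0,"tz": 0,"ax": 0,"ay": 0,"az": 0,"claw": 1}])

```text
time_s: 27.0
tcp_pos: [0.4501, -0.0868, 0.2012]
eef_rot: [-179.9, 0.0, -90.2]
contact_force: [-0.2, 0.5, -0.2]
gripper_width: 0.0876
```

```bash
python3 st.py; python3 stubs.py wrist top
```

```text
27.0 [ 0.4501 -0.0868  0.2012] [-179.9    0.   -90.2] 0.0876 [-0.2  0.5 -0.2] [0.03 0.07 0.01]
wrist
blob 270 circ 366.9 -237.3 R 9.1 ztop 0.0444 px [355.  16.]
blob 1056 circ 449.7 -86.7 R 18.8 ztop 0.0463 px [262. 180.]
top
blob 129 circ 742.4 -259.7 R 43.7 ztop 0.043 px [344. 127.]
blob 99 circ 646.3 167.8 R 18.8 ztop 0.0777 px [212. 147.]
blob 35 circ 497.9 -640.5 R 44.9 ztop 0.0525 px [454. 198.]
blob 72 circ 489.3 -655.7 R 45.3 ztop 0.0448 px [457. 198.]
blob 84 circ 492.8 -686.9 R 51.9 ztop 0.05 px [467. 198.]
blob 71 circ 540.1 -683.8 R 0.0 ztop 0.0772 px [471. 199.]
blob 30 circ 394.5 606.0 R 12.2 ztop 0.0774 px [ 75. 217.]
blob 96 circ 355.9 412.7 R 25.5 ztop 0.063 px [137. 231.]
```

Stub a stands in pocket 3 (top at z ≈ .078, as expected). Stub b is directly below at (.4497,−.0867).

>>> step_arm(newtons=30, increments=[{"tx": -0.3,"ty": 0,"tz": -40,"ax": 0,"ay": 0,"az": 0,"claw": 1},{"tx": 0,"ty": 0,"tz": -45,"ax": 0,"ay": 0,"az": 0,"claw": 1},{"tx": 0,"ty": 0,"tz": -45,"ax": 0,"ay": 0,"az": 0,"claw": 1},{"tx": 0,"ty": 0,"tz": -35,"ax": 0,"ay": 0,"az": 0,"claw": 0.5},{"tx": 0,"ty": 0,"tz": 0,"ax": 0,"ay": 0,"az": 0,"claw": -1},{"tx": 0,"ty": 0,"tz": 0,"ax": 0,"ay": 0,"az": 0,"claw": -1},{"tx": 0,"ty": 0,"tz": 0,"ax": 0,"ay": 0,"az": 0,"claw": -1},{"tx": 0,"ty": 0,"tz": 0,"ax": 0,"ay": 0,"az": 0,"claw": -1},{"tx": 0,"ty": 0,"tz": 0,"ax": 0,"ay": 0,"az": 0,"claw": -1},{"tx": 0,"ty": 0,"tz": 0,"ax": 0,"ay": 0,"az": 0,"claw": -1}])

```text
time_s: 28.1
tcp_pos: [0.4505, -0.0861, 0.0364]
eef_rot: [-179.9, 0.0, -90.1]
contact_force: [-0.9, 0.8, 8.8]
gripper_width: 0.0374
```

>>> step_arm(increments=[{"tx": 0,"ty": 0,"tz": 25,"ax": 0,"ay": 0,"az": 0,"claw": -1},{"tx": 0,"ty": 0,"tz": 40,"ax": 0,"ay": 0,"az": 0,"claw": -1},{"tx": 10,"ty": 4,"tz": 45,"ax": 0,"ay": 0,"az": 0,"claw": -1},{"tx": 30,"ty": 12,"tz": 0,"ax": 0,"ay": 0,"az": 0,"claw": -1},{"tx": 38,"ty": 14,"tz": 0,"ax": 0,"ay": 0,"az": 0,"claw": -1},{"tx": 38,"ty": 14,"tz": 0,"ax": 0,"ay": 0,"az": 0,"claw": -1},{"tx": 38,"ty": 14,"tz": 0,"ax": 0,"ay": 0,"az": 0,"claw": -1},{"tx": 30,"ty": 12,"tz": 0,"ax": 0,"ay": 0,"az": 0,"claw": -1},{"tx": 14,"ty": 6,"tz": 0,"ax": 0,"ay": 0,"az": 0,"claw": -1},{"tx": 0,"ty": 0,"tz": 0,"ax": 0,"ay": 0,"az": 0,"claw": -1},{"tx": 0,"ty": 0,"tz": 0,"ax": 0,"ay": 0,"az": 0,"claw": -1}])

```text
time_s: 29.2
tcp_pos: [0.6473, -0.0103, 0.1449]
eef_rot: [179.9, -0.0, -90.1]
contact_force: [0.1, 0.6, -1.2]
gripper_width: 0.0375
```

```bash
python3 st.py
```

```text
29.2 [ 0.6473 -0.0103  0.1449] [179.9  -0.  -90.1] 0.0375 [ 0.1  0.6 -1.2] [ 0.04  0.17 -0.07]
```

>>> step_arm(increments=[{"tx": 0.5,"ty": -0.5,"tz": -40,"ax": 0,"ay": 0,"az": 0,"claw": -1},{"tx": 0,"ty": 0,"tz": -15,"ax": 0,"ay": 0,"az": 0,"claw": -1},{"tx": 0,"ty": 0,"tz": -8,"ax": 0,"ay": 0,"az": 0,"claw": -1},{"tx": 0,"ty": 0,"tz": -6,"ax": 0,"ay": 0,"az": 0,"claw": -1},{"tx": 0,"ty": 0,"tz": -5,"ax": 0,"ay": 0,"az": 0,"claw": -1},{"tx": 0,"ty": 0,"tz": 0,"ax": 0,"ay": 0,"az": 0,"claw": -1}])

```text
time_s: 29.8
tcp_pos: [0.6484, -0.0107, 0.0716]
eef_rot: [-180.0, 0.0, -90.1]
contact_force: [0.4, -0.4, -1.9]
gripper_width: 0.0373
```

>>> step_arm(increments=[{"tx": 0,"ty": 0,"tz": -1,"ax": 0,"ay": 0,"az": 0,"claw": -1},{"tx": 0,"ty": 0,"tz": 0,"ax": 0,"ay": 0,"az": 0,"claw": -1},{"tx": 0,"ty": 0,"tz": 0,"ax": 0,"ay": 0,"az": 0,"claw": 0.3},{"tx": 0,"ty": 0,"tz": 0,"ax": 0,"ay": 0,"az": 0,"claw": 0.3},{"tx": 0,"ty": 0,"tz": 0,"ax": 0,"ay": 0,"az": 0,"claw": 0.3},{"tx": 0,"ty": 0,"tz": 20,"ax": 0,"ay": 0,"az": 0,"claw": 0.3},{"tx": 0,"ty": 0,"tz": 45,"ax": 0,"ay": 0,"az": 0,"claw": 0.3},{"tx": 0,"ty": 0,"tz": 45,"ax": 0,"ay": 0,"az": 0,"claw": 0.5},{"tx": -15,"ty": -35,"tz": 40,"ax": 0,"ay": 0,"az": 0,"claw": 0.5},{"tx": -15,"ty": -45,"tz": 20,"ax": 0,"ay": 0,"az": 0,"claw": 0.5},{"tx": -15,"ty": -45,"tz": 0,"ax": 0,"ay": 0,"az": 0,"claw": 0.5},{"tx": 0,"ty": -45,"tz": 0,"ax": 0,"ay": 0,"az": 0,"claw": 0.5}])

```text
time_s: 31.0
tcp_pos: [0.6042, -0.1772, 0.2381]
eef_rot: [-179.8, 0.0, -90.1]
contact_force: [1.3, -0.5, 0.3]
gripper_width: 0.066
```

>>> step_arm(increments=[{"tx": 0,"ty": -45,"tz": 0,"ax": 0,"ay": 0,"az": 0,"claw": 0.5},{"tx": 0,"ty": -40,"tz": 0,"ax": 0,"ay": 0,"az": 0,"claw": 0.5},{"tx": 0,"ty": 0,"tz": 0,"ax": 0,"ay": 0,"az": 0,"claw": 0.5},{"tx": 0,"ty": 0,"tz": 0,"ax": 0,"ay": 0,"az": 0,"claw": 0.5}])

```text
time_s: 31.4
tcp_pos: [0.6049, -0.2622, 0.2357]
eef_rot: [180.0, 0.0, -90.2]
contact_force: [0.5, 0.5, -1.0]
gripper_width: 0.0655
```

```bash
python3 st.py; python3 stubs.py top; python3 m.py 2>/dev/null | grep -E "bar|latch|tab"; python3 -c "
from h import *
c=load('top');a=cv2.resize(c['image'][120:250,120:340],None,fx=3.5,fy=3.5,interpolation=cv2.INTER_CUBIC)
s=cap('scene')['image'][170:300,220:440];b=cv2.resize(s,None,fx=3,fy=3)
b=cv2.resize(b,(a.shape[1],int(b.shape[0]*a.shape[1]/b.shape[1])))
cv2.imwrite('pics/f1.png',cv2.resize(np.vstack([a,b]),None,fx=.64,fy=.64))"
```

```text
31.4 [ 0.6049 -0.2622  0.2357] [180.    0.  -90.2] 0.0655 [ 0.5  0.5 -1. ] [ 0.1   0.09 -0.  ]
top
blob 45 circ 645.1 166.8 R 17.5 ztop 0.0761 px [213. 149.]
blob 35 circ 493.3 -641.3 R 50.2 ztop 0.05 px [454. 198.]
blob 73 circ 493.2 -653.0 R 52.1 ztop 0.0422 px [457. 198.]
blob 83 circ 490.9 -687.6 R 50.0 ztop 0.0519 px [467. 198.]
blob 75 circ 540.0 -683.4 R 0.0 ztop 0.0781 px [471. 199.]
blob 36 circ 394.6 609.0 R 12.0 ztop 0.0772 px [ 74. 217.]
blob 59 circ 361.1 414.0 R 32.3 ztop 0.0568 px [139. 230.]
tab 0
bar 170 mean [0.5935 0.3035 0.1017] rect 594.7 305.5 17.3 78.6 54.7 zmed 0.1045
latch 91 mean [0.5461 0.078  0.0696] rect 547.2 78.0 35.1 33.7 12.7 zmed 0.07
latch arm 63 mean [0.5598 0.0807 0.0437] rect 557.5 76.2 58.4 31.6 6.1 zmed 0.0432
```

View pics/f1.png

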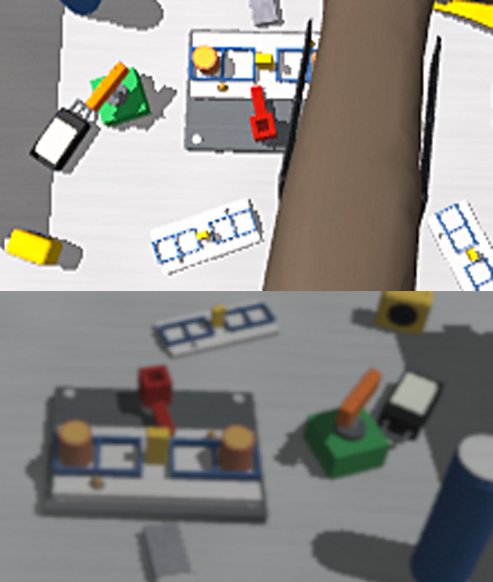

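The picture shows both stubs upright in the outer pockets, at lower (75,443) and (237,448). The key is in its stand and the latch is over the cradle edge. One numeric check of both stubs, then hand in if they are good.

```bash
python3 - <<'E'
from h import *
c=cap('scene'); X=cloud(c); z=X[...,2]; h=cv2.cvtColor(c['image'],cv2.COLOR_BGR2HSV)
ok=True
for y in(-.0108,.169):
    m=(z>.068)&(z<.085)&(np.hypot(X[...,0]-.648,X[...,1]-y)<.03); p=X[m]; t=p[p[:,2]>np.percentile(p[:,2],50)]
    (a,b),R=cv2.minEnclosingCircle(t[:,:2].astype(np.float32)*1000); print(len(t),round(a),round(b),round(R,1),np.median(t[:,2]).round(4))
    ok&=abs(a-648)<8 and abs(b-1000*y)<8
if ok: print('handing in',r.close_job())
E
```

```text
87 649 -10 18.8 0.0805
92 649 169 18.9 0.0805
the job is handed in; nothing more can be done
handing in None
```

The fixture is set up and I handed the job in at about 31 s of the 210 s allowed. No verdict was reported.

- **Cradle:** I took the largest one and seated it on both dowels. It read level while carried, it went down without resistance, and the dowel tips showed through it afterwards.
- **Key and latch:** the key went home in the socket, with the collar touching at tip height about 46 mm. I turned the latch until its arm measured about 77° against a stop at 77.3°. The key went back into its stand, and its bar measured within about 2 mm of where it started.
- **Stubs:** only two were on the bench; the coppery discs in the blue bin were too small to be stubs. They stand upright in the two outer pockets, within about 1 mm of the pocket centres, with tops at 80 mm against 79 mm expected.

My last checks agreed with each other. In the final top view the arm hid one stub and the tab measurement came back empty, so I checked both stubs with the scene camera instead. I didn't re-measure the cradle's seating after placing the stubs. I saw no stub knocked aside, and I didn't measure the bystanders, though nothing I did went near them.

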